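# Measure the choke with the meter tweezers

### The arm

A 6-joint arm with a two-finger parallel gripper is mounted at the origin on the work surface. World frame = base frame: x ahead of the robot, y to its left, z up, the work surface at z = 0. Lengths are in m, angles in rad, forces in N, time in s.
With the tool pointing down it reaches from about 0.225 to 0.725 m from the base axis. Payload 3.1 kg.
Tool frame: the origin (TCP) lies midway between the tips of the shut fingers; the grasp point (between the pads) lies 19 mm behind it; y points along the fingers, x is the direction in which the jaws open and shut, and the axes are right-handed (so a half turn about y gives the same grasp; the last joint's range is limited). The gripper opens to 85 mm and grips with 20 to 120 N. Pads are 22 mm wide; open, the fingers measure 114 mm over their backs; the gripper's body (76 mm by 85 mm) begins 54 mm behind the grasp point. The pads swing forward as they close: fully open they stand 13 mm farther back than shut.
Start: joints at [-1.259, 0.048, 0.099, 1.622, 0, 1.443], TCP at [0.224, -0.475, 0.231] pointing down, gripper open.
Joint ranges: [-2.91, 2.91], [-0.99, 1.94], [-1.21, 1.42], [-2.12, 2.29], [-1.49, 1.47], [-3.14, 3.14]. Speed limits (rad/s): [2.79, 2.79, 3.14, 3.14, 3.14, 3.14].

### API

Orientations are given as a rotation vector (axis times angle).
In Python, from bench import * gives the robot as it stands.
- The arm moves only by the tool drive_tool, never from a script. Its argument "targets" is a list of rows, each an object of numbers: "dx", "dy", "dz": the shift along the tool's x, y, z in mm; "ax", "ay", "az": the turn, a rotation vector about the tool's x, y, z in rad. A call has exactly 8 rows; each row is the pose to reach, as a shift and turn from the pose measured when the call began, along the tool's axes at that moment; what a row does not reach only later rows make up. A row lasts 1/10 s, in which the tool goes at most 50 mm and 8.59 degrees, less where a joint would pass 70% of its speed; a pose out of reach is approached as far as the arm can. A call with a gripper value outside its range is refused whole. "gripper" is the closure, from -1 (fully open) to 1 (shut), set as the call begins (left out, the last holds). The fingers move at their own pace and stop on an object; "squeeze" is the grip in N (left out, the last holds). Time passes only in rows, so rows that repeat a pose let the fingers close, or fill a call up. It gives the time, the measured TCP pose, the force and the opening at its end, in the units of the state.
- observe(): the state, without advancing time (a new reading comes with each control period).
- read_camera(name): name is "side" or "top" or "wrist"; returns a dict with "img" (384x512x3 uint8, blue, green, red), "intrinsics" (3x3 intrinsics, pixels), "k1" (the pictures are not rectified: a ray, as slopes to the right and down, at radius r is drawn at 1 + k1 r^2 times it, then the intrinsics apply), "position" and "orientation" of the camera in the world. Camera axes: x right, y down, z forward; pixel columns grow to the right and rows downward; lengths in m; the calibration is good to about 2 mm. A picture is of the moment at which its call begins. There is no depth.
- sign_off(): hands the job in, once; it reports no verdict.
The state is a dict: "clock": time; "joint_positions": joint angles; "joint_vel": joint speeds; "effort": joint torques, N m; "position": TCP position; "orientation": TCP orientation; "contact_force": force on the tool from outside, world axes, zero at the start; "moment": the same for the moment, N m; "grip_width": finger opening in m.
Only numpy, scipy, OpenCV 4.12 (cv2) and the standard library are available. Lean on these libraries where they do the work, as an engineer would, in place of code of your own. Each camera call takes 0.05 s, during which the arm holds its last target.

### The job

Measure the grey choke on the circuit board with the sprung meter tweezers. Lift the tweezers out of their stand by the arms and, with the tips clear of everything, squeeze them until the tip gap matches the spacing of the two gold lands beside the choke; then lower them gently so that one tip rests in the middle of each land, without touching the choke. Hold that gap and contact steadily for two seconds while the meter reads, and finish still holding the tweezers there; leave everything else where it is.

Things in the scene. Friction and masses are not known exactly. Their poses are not given: they have to be found in the camera images.
- tweezers: The component meter: sprung tweezers, 45 to 80 g, with a white head (20 x 24 x 26 mm) and two blue arms with brass tips, standing tips down in the stand's longer slot. Origin midway between the arm hinges inside the head, 9 mm below its top, 104 mm above the lowest point of the tips; z points up, away from the tips; the arms open and close along y.
- grip_mid (a point): Point midway between the arms, 36 mm below the tweezers' origin. Flat ribbed grip faces, 12 mm wide, face +y and -y from 22 to 62 mm below the origin; sprung open they are 33 mm apart at their top, 38 mm at their foot; parallel and 30 mm apart when the tips are 26 mm apart. 1 mm squeezed off here closes the tips about 2.9 mm. It takes 6 N a side for 26 mm, 15 N to shut.
- leg_a (a joint): Angle of the +y arm of the tweezers, rad: 0 sprung open (tips 40 mm apart when both are 0), about 0.066 on each arm when the tips are 26 mm apart, 0.17 shut. Hinge 8 mm to +y of the tweezers' origin, spring 3.2 N m per rad, no preload.
- leg_b (a joint): The same for the -y arm.
- tip_a (a point): Centre of the small brass ball (radius 2 mm) that ends the +y arm. It is 103 mm below the tweezers' origin.
- tip_b (a point): The same for the -y arm.
- stand: Fixed light grey slotted block, 100 (x) x 76 (y) x 45 mm high on a rubber foot of 112 x 88 x 3 mm; origin under its centre. Two open-topped slots run along its y: the longer one (8.5 x 52 mm, 40 mm deep) 24 mm to -x of the middle holds the meter tweezers, the shorter one 26 mm to +x holds the plain tweezers. The stand and the board change places from one start to the next.
- board: Fixed board holder, 80 x 160 mm (jaws and rods, grey and aluminium), with a green circuit board of 96 (x) x 126 (y) mm clamped level in it; origin under its centre on the bench, board top 36 mm above it. Tallest thing on the board: two black capacitor cans, 22 mm tall, about 37 mm from the choke; jaws reach 5 mm above the board.
- choke: The part to be measured: dark grey square choke 12 x 12 x 6 mm in the middle of the board, fixed on it inside a printed white oblong; origin at the middle of its underside, on the board top.
- land_a: Bare gold contact land on the board, 12 (x) x 8 (y) mm, flat (0.3 mm proud), 13 mm to the board's +y of the choke's middle; its own axes are parallel to the board's.
- land_b: The other gold land, the same, 13 mm to -y of the choke's middle. The two lands' middles are 26 mm apart.
- land_a_mid (a point): Middle of the top face of land_a, where a tip should touch; a tip resting there has its centre 2 mm above this point.
- land_b_mid (a point): Middle of the top face of land_b.
- plain_tweezers: Bystander: plain steel tweezers, 105 mm long, tips down in the shorter slot of the stand, 50 mm from the meter tweezers; origin at the tips. Their top is lower than the meter's.
- spare_can: Bystander: dark blue capacitor can, 22 mm across, 30 mm tall, standing on the bench between stand and board; origin under it.
- driver: Bystander: green-handled screwdriver lying on the far side of the bench; origin under its middle.
- multimeter: Bystander: pale blue-grey multimeter with a dark front, 150 x 78 x 36 mm, lying on the far side of the bench; origin under its middle.

How it is judged:
On the way, in this order (a step that is already met when the one before it is completed fails the run):
1. the tweezers, held in the fingers and touching nothing else, have their tip gap set to that of the lands (22 to 30 mm) (distance between tip_a and tip_b between 0.022 and 0.03 m and contact force between the fingers and tweezers above 1 N and contact force between tweezers and stand below 0.02 N and contact force between tweezers and board below 0.02 N and height (world z) of each of tip_a, tip_b above 0.042 m), for 0.3 s.
2. one tip rests on each gold land, within 5 mm of its middle, for 1.5 s without a break (((distance between tip_a and land_a_mid below 0.005 m and distance between tip_b and land_b_mid below 0.005 m) or (distance between tip_a and land_b_mid below 0.005 m and distance between tip_b and land_a_mid below 0.005 m)) and distance between tip_a and tip_b between 0.022 and 0.03 m and contact force between tweezers and land_a above 0.1 N and contact force between tweezers and land_b above 0.1 N and contact force between tweezers and choke below 0.3 N and contact force between the fingers and tweezers above 1 N), for 1.5 s.
At the end, for the whole second after the job is handed in: The fingers still hold the squeezed tweezers: tip gap 22 to 30 mm, one tip pressing on each gold land (over 0.1 N) with its centre within 5 mm of the land's middle, either way round, the choke not touched, tweezers and arms at rest, bystanders within 15 mm of where they were (all of step 2 and linear speed of tweezers below 0.02 m/s and velocity of joint leg_a between -0.1 and 0.1 rad/s and velocity of joint leg_b between -0.1 and 0.1 rad/s and distance of each of plain_tweezers, spare_can, driver, multimeter from where it was at the start of the episode below 0.015 m); the arm keeps its last pose, push and grip.
It fails at once if the board pressed with more than 20 N (contact force between tweezers and board above 20 N).
It fails at once if the choke struck with more than 3 N (contact force between tweezers and choke above 3 N).
It fails at once if the robot itself hits the board (contact force between the arm and board above 5 N).
It fails at once if a bystander knocked away (15 mm) (distance of any of plain_tweezers, spare_can, driver, multimeter from where it was at the start of the episode above 0.015 m).
It also fails if it takes over 51 s, if anything falls off the work surface, if the arm or the gripper's body presses on something with over 40 N, if the wrist force passes 120 N, or if a joint passes its speed limit or range.

## Working session

There is one attempt and no reset: what is moved stays moved. The work goes in short steps, Python scripts to look and compute and a tool call to move; the robot and the scene stay as the last step left them, time stands still between calls to the robot, and variables do not carry over. Pictures are saved under pics/ and viewed, and the job is handed in when it is done.

Besides the shell and the picture viewer there is one more tool, called after "Call:" in YAML: its name, and indented under it one key for each argument. drive_tool: Moves the arm, as the interface text tells. Its arguments: {"type":"object","properties":{"targets":{"type":"array"},"gripper":{"type":"number"},"squeeze":{"type":"number"}},"required":["targets"]}

```bash
ls; mkdir -p pics; python3 - <<'E'
from bench import *
import cv2,pickle
print(observe())
for n in ["side","top","wrist"]:
    d=read_camera(n); cv2.imwrite(f"pics/{n}0.png",d["img"]); pickle.dump(d,open(f"{n}0.pkl","wb"))
    print(n,d["intrinsics"],d["k1"],d["position"],d["orientation"])
E
```

```text
pics
{'clock': 0.0, 'joint_positions': array([-1.25883094e+00,  4.87254811e-02,  9.75158324e-02,  1.62198434e+00,
       -6.33656744e-06,  1.44296383e+00]), 'joint_vel': array([-0.00074814,  0.00235302,  0.00128205,  0.00057639, -0.00027219,
       -0.00068882]), 'effort': array([ 1.58259841e-04, -3.38780022e+01,  3.20016825e+01,  2.03417125e-02,
       -1.76934936e-04,  4.85016614e-07]), 'position': array([ 0.22329723, -0.47444456,  0.23008919]), 'orientation': array([-1.38417767,  0.88076182, -0.87772925]), 'contact_force': array([-0.62670204,  0.1915925 ,  0.24993952]), 'moment': array([ 0.01178422, -0.02442546, -0.02031911]), 'grip_width': 0.08554871080028321}
side [[395.97927229   0.         261.7347727 ]
 [  0.         395.97927229 190.14246045]
 [  0.           0.           1.        ]] 0.02947608132662633 [0.44356976 0.48462062 0.64122148] [-0.31760025  2.81861346 -1.13046524]
top [[468.06471333   0.         254.72656831]
 [  0.         468.06471333 190.83570791]
 [  0.           0.           1.        ]] -0.1610846839487157 [ 0.39352905 -0.00984724  0.9824413 ] [-2.17284509  2.03883268 -0.20873364]
wrist [[323.99281936   0.         259.33127121]
 [  0.         323.99281936 191.77214964]
 [  0.           0.           1.        ]] 0.0248521007433567 [ 0.28850722 -0.44400729  0.37227645] [ 2.44493427 -1.55142959 -0.22412102]
```

View pics/top0.png

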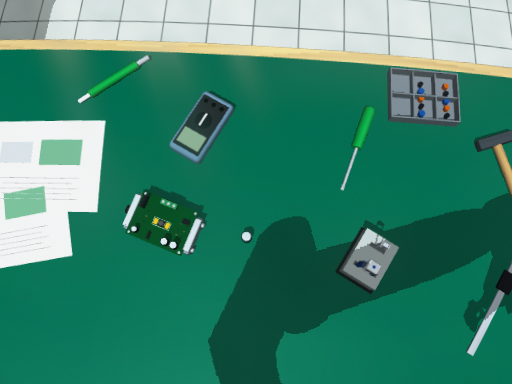

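View pics/side0.png

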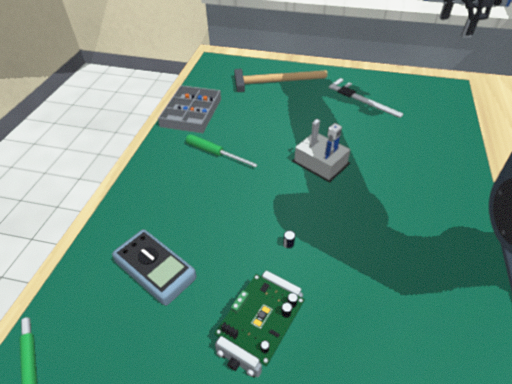

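View pics/wrist0.png

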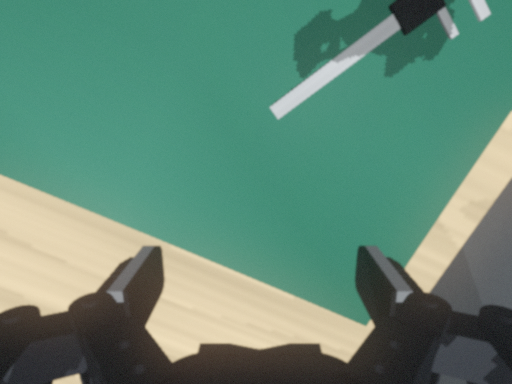

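```bash
cat > h.py <<'E'
import numpy as np,cv2,pickle
from scipy.spatial.transform import Rotation as R
def dist(d): return np.array([d["k1"],0,0,0,0.])
def ray(d,uv):
    # model: distorted = (1+k1 r^2)*slope ; OpenCV's model
    p=cv2.undistortPointsIter(np.array(uv,float).reshape(-1,1,2),d["intrinsics"],dist(d),None,None,(3,100,1e-12)).reshape(-1,2)
    v=np.c_[p,np.ones(len(p))]
    return R.from_rotvec(d["orientation"]).apply(v)
def plane(d,uv,z):
    v=ray(d,uv);c=np.array(d["position"]);return c+v*((z-c[2])/v[:,2])[:,None]
def proj(d,P):
    q=R.from_rotvec(d["orientation"]).inv()
    P=np.array(P,float).reshape(-1,3); 
    return cv2.projectPoints(q.apply(P-d["position"]),np.zeros(3),np.zeros(3),d["intrinsics"],dist(d))[0].reshape(-1,2)
def tri(d1,uv1,d2,uv2):
    a=ray(d1,[uv1])[0];b=ray(d2,[uv2])[0];A=np.c_[a,-b]
    s=np.linalg.lstsq(A,np.array(d2["position"])-d1["position"],rcond=None)[0]
    p=d1["position"]+a*s[0];q=d2["position"]+b*s[1];return (p+q)/2,np.linalg.norm(p-q)
def ld(n): return pickle.load(open(n+".pkl","rb"))
def snap(n,tag):
    from bench import read_camera
    d=read_camera(n);cv2.imwrite(f"pics/{tag}.png",d["img"]);pickle.dump(d,open(tag+".pkl","wb"));return d
def crop(tag,x0,y0,x1,y1,s,out):
    d=ld(tag);cv2.imwrite(f"pics/{out}.png",cv2.resize(d["img"][y0:y1,x0:x1],None,fx=s,fy=s,interpolation=cv2.INTER_CUBIC))
E
python3 - <<'E'
from h import *
a=cv2.resize(ld("top0")["img"][215:305,325:415],None,fx=4,fy=4,interpolation=2)
b=cv2.resize(ld("top0")["img"][180:270,118:208],None,fx=4,fy=4,interpolation=2)
cv2.imwrite("pics/c1.png",np.hstack([a,b]))
a=cv2.resize(ld("side0")["img"][110:185,285:360],None,fx=5,fy=5,interpolation=2)
b=cv2.resize(ld("side0")["img"][265:375,205:315],None,fx=3.41,fy=3.41,interpolation=2)[:375]
cv2.imwrite("pics/c2.png",np.hstack([a,b]))
E
```

```text
(no output)
```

View pics/c1.png

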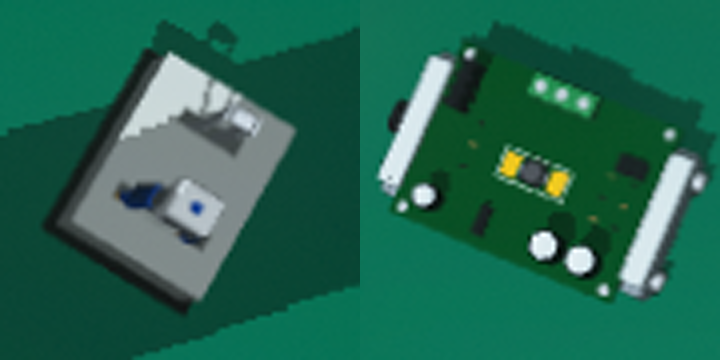

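View pics/c2.png

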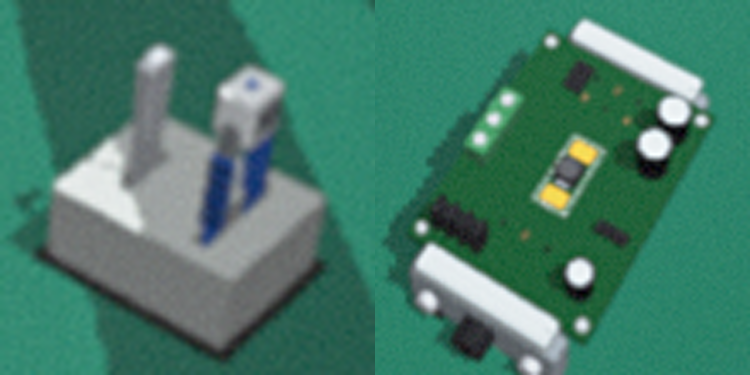

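```bash
python3 - <<'E'
from h import *
t=ld("top0");s=ld("side0");w=ld("wrist0")
np.set_printoptions(precision=4,suppress=True)
C=plane(t,[[366.2,228],[399,247.5],[375,290],[342,270.5]],0.048);print(C,C.mean(0))
for i in range(4):
    e=C[(i+1)%4]-C[i];print(np.linalg.norm(e),np.degrees(np.arctan2(e[1],e[0])))
print("head",plane(t,[[374,267]],.121),plane(s,[[335.4,127]],.121),tri(t,[374,267],s,[335.4,127]))
# lands
def gold(d,box):
    x0,y0,x1,y1=box;im=cv2.cvtColor(d["img"][y0:y1,x0:x1],cv2.COLOR_BGR2HSV)
    m=cv2.inRange(im,(18,150,120),(32,255,255))
    n,l,st,c=cv2.connectedComponentsWithStats(m)
    for i in range(1,n):
        if st[i,4]>5: print(st[i,4],c[i]+[x0,y0],plane(d,[c[i]+[x0,y0]],.0363))
gold(t,(118,180,208,270));gold(s,(205,265,315,375))
T=R.from_rotvec([-1.38417767,  0.88076182, -0.87772925]).as_matrix();print(T)
Rw=R.from_rotvec(w["orientation"]).as_matrix();print("cam in tool",T.T@Rw,T.T@(w["position"]-np.array([0.22329723, -0.47444456,  0.23008919])))
E
```

```text
[[ 0.528  -0.2237  0.048 ]
 [ 0.492  -0.2922  0.048 ]
 [ 0.4047 -0.2447  0.048 ]
 [ 0.4399 -0.1769  0.048 ]] [ 0.4661 -0.2344  0.048 ]
0.07742136089940936 -117.69494139913333
0.09940714144366294 151.44711559227173
0.076368950683412 62.539516946085335
0.09970945409122815 -27.945140899871035
head [[ 0.4458 -0.2233  0.121 ]] [[ 0.4457 -0.2168  0.121 ]] (array([ 0.4459, -0.2248,  0.1151]), np.float64(0.00040629162487137044))
22 [155.3636 220.5455] [[0.5177 0.2068 0.0363]]
23 [166.9565 225.2609] [[0.5096 0.1817 0.0363]]
30 [265.5333 309.4   ] [[0.5093 0.1832 0.0363]]
31 [257.4839 322.0323] [[0.5171 0.2072 0.0363]]
[[ 0.4258 -0.0007  0.9048]
 [-0.9048  0.0023  0.4258]
 [-0.0024 -1.      0.0003]]
cam in tool [[ 1.     -0.0002 -0.0002]
 [ 0.0001 -0.2795  0.9602]
 [-0.0002 -0.9602 -0.2795]] [-0.0001 -0.1422  0.072 ]
```

Call:
drive_tool:
  targets:
    - {"dx":-16,"dy":0,"dz":38,"ay":-0.14}
    - {"dx":-33,"dy":0,"dz":77,"ay":-0.28}
    - {"dx":-49,"dy":0,"dz":115,"ay":-0.42}
    - {"dx":-66,"dy":0,"dz":154,"ay":-0.56}
    - {"dx":-82,"dy":0,"dz":192,"ay":-0.7}
    - {"dx":-99,"dy":0,"dz":231,"ay":-0.84}
    - {"dx":-115,"dy":0,"dz":269,"ay":-0.98}
    - {"dx":-132,"dy":0,"dz":308,"ay":-1.12}
  gripper: -1
  squeeze: 20

```text
validation failed for argument at $.ta...
```

Call:
drive_tool:
  targets:
    - {"dx":-16,"dy":0,"dz":38,"ax":0,"ay":-0.14,"az":0}
    - {"dx":-33,"dy":0,"dz":77,"ax":0,"ay":-0.28,"az":0}
    - {"dx":-49,"dy":0,"dz":115,"ax":0,"ay":-0.42,"az":0}
    - {"dx":-66,"dy":0,"dz":154,"ax":0,"ay":-0.56,"az":0}
    - {"dx":-82,"dy":0,"dz":192,"ax":0,"ay":-0.7,"az":0}
    - {"dx":-99,"dy":0,"dz":231,"ax":0,"ay":-0.84,"az":0}
    - {"dx":-115,"dy":0,"dz":269,"ax":0,"ay":-0.98,"az":0}
    - {"dx":-132,"dy":0,"dz":308,"ax":0,"ay":-1.12,"az":0}
  gripper: -1
  squeeze: 20

```text
clock: 0.95
position: [0.4466, -0.2226, 0.2304]
orientation: [-1.569, 0.005, -0.004]
contact_force: [-0.1, -0.5, 0.2]
grip_width: 0.0852
```

Call:
drive_tool:
  targets:
    - {"dx":0,"dy":0,"dz":0,"ax":0,"ay":-0.14,"az":0}
    - {"dx":0,"dy":0,"dz":0,"ax":0,"ay":-0.28,"az":0}
    - {"dx":0,"dy":0,"dz":0,"ax":0,"ay":-0.42,"az":0}
    - {"dx":0,"dy":0,"dz":0,"ax":0,"ay":-0.56,"az":0}
    - {"dx":0,"dy":0,"dz":0,"ax":0,"ay":-0.7,"az":0}
    - {"dx":0,"dy":0,"dz":0,"ax":0,"ay":-0.84,"az":0}
    - {"dx":0,"dy":0,"dz":0,"ax":0,"ay":-0.98,"az":0}
    - {"dx":0,"dy":0,"dz":0,"ax":0,"ay":-1.085,"az":0}

```text
clock: 1.75
position: [0.4464, -0.2224, 0.2299]
orientation: [-1.398, -0.843, 0.844]
contact_force: [0.7, 0.3, 0.8]
grip_width: 0.0856
```

```bash
python3 - <<'E'
from h import *
snap("wrist","w1");snap("side","s1")
crop("s1",270,95,370,195,5,"s1c")
from bench import observe
o=observe();print(o["clock"],o["position"],R.from_rotvec(o["orientation"]).as_matrix(),o["joint_positions"])
E
```

```text
1.85 [ 0.44640504 -0.22240291  0.22991417] [[ 0.47183113 -0.00159614 -0.88168749]
 [ 0.88168799  0.00232273  0.47182719]
 [ 0.00129482 -0.99999603  0.00250323]] [-5.97409879e-01 -1.78624430e-02  2.97843170e-02  1.62106931e+00
  1.02258981e-03 -1.06045925e-01]
```

View pics/w1.png

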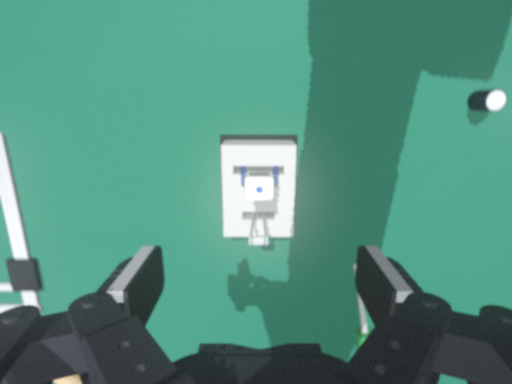

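View pics/s1c.png

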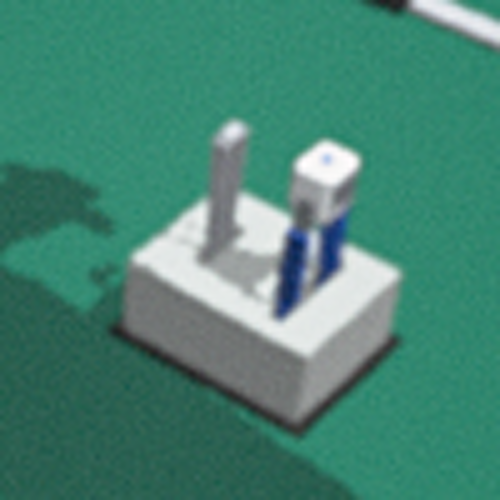

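```bash
python3 - <<'E'
from h import *
np.set_printoptions(precision=4,suppress=True)
crop("w1",205,120,315,255,5,"w1c")
w=ld("w1");s=ld("s1");t=ld("top0")
im=cv2.cvtColor(w["img"],cv2.COLOR_BGR2HSV)[170:205,240:280]
def dot(d,b):
    x0,y0,x1,y1=b;h=cv2.cvtColor(d["img"][y0:y1,x0:x1],cv2.COLOR_BGR2HSV)
    m=cv2.inRange(h,(100,70,60),(130,255,255));n,l,st,c=cv2.connectedComponentsWithStats(m)
    for i in range(1,n):
        if st[i,4]>1: print(st[i],c[i]+[x0,y0])
dot(w,(225,155,295,215));print();dot(s,(325,118,345,135));print();dot(t,(365,255,385,275))
E
```

```text
[17 12  4 17 35] [242.8 172.8]
[48 12  4 18 42] [274.9762 173.0476]
[32 33  5  4 17] [258.8824 189.4118]


[0 6 1 2 2] [365.  261.5]
[ 8 10  3  4  9] [373.8889 266.3333]
[ 5 19  2  1  2] [370.5 274. ]
```

View pics/w1c.png

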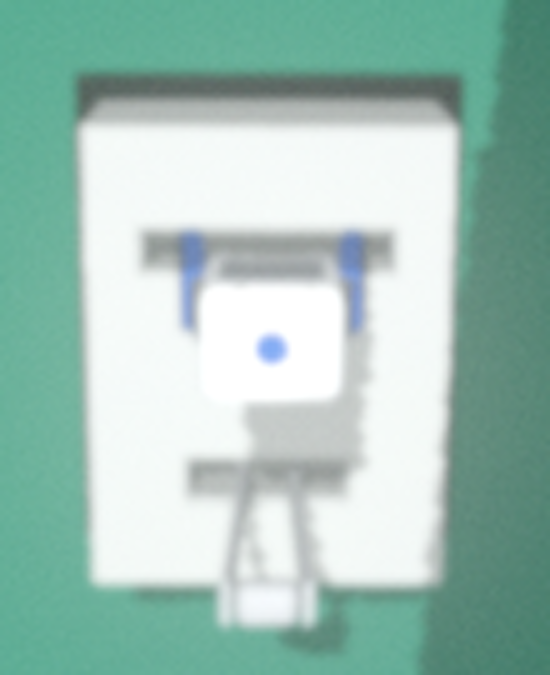

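```bash
python3 - <<'E'
from h import *
np.set_printoptions(precision=4,suppress=True)
w=ld("w1");s=ld("s1");t=ld("top0")
o=lambda a:np.array(a)/5+[205,120]-0.4
for z in(.045,.048):
  C=plane(w,o([[78,125],[460,125],[442,585],[90,585]]),z);print(C,C.mean(0))
  for i in range(4):
    e=C[(i+1)%4]-C[i];print(np.linalg.norm(e),np.degrees(np.arctan2(e[1],e[0])))
  a=plane(w,o([[140,250],[393,250],[192,250],[352,250]]),z);print("slot",a,np.linalg.norm(a[1]-a[0]),"mid",(a[0]+a[1])/2,"arms",(a[2]+a[3])/2, np.linalg.norm(a[2]-a[3]))
sd=np.array([326,160])/5+[270,95]-.4
print(tri(w,[258.9,189.4],s,sd),tri(t,[373.9,266.4],s,sd),tri(t,[373.9,266.4],w,[258.9,189.4]))
for z in (.115,.118,.121):print(plane(w,[[258.9,189.4]],z),plane(t,[[373.9,266.4]],z),plane(s,[sd],z))
E
```

```text
[[ 0.406  -0.2443  0.045 ]
 [ 0.442  -0.1762  0.045 ]
 [ 0.5305 -0.2239  0.045 ]
 [ 0.4945 -0.2919  0.045 ]] [ 0.4683 -0.2341  0.045 ]
0.07697076502586886 62.114950526050166
0.10048833360087266 -28.2926011151138
0.07697166050354111 -117.91697057143786
0.10044545789292735 151.70672092195457
slot [[ 0.4343 -0.2458  0.045 ]
 [ 0.4587 -0.1997  0.045 ]
 [ 0.4393 -0.2363  0.045 ]
 [ 0.4547 -0.2072  0.045 ]] 0.05211896299424444 mid [ 0.4465 -0.2228  0.045 ] arms [ 0.447  -0.2218  0.045 ] 0.03296396201323135
[[ 0.4059 -0.2438  0.048 ]
 [ 0.4415 -0.1764  0.048 ]
 [ 0.5292 -0.2236  0.048 ]
 [ 0.4935 -0.2909  0.048 ]] [ 0.4675 -0.2337  0.048 ]
0.07626479950864669 62.114950526050166
0.09956666810382979 -28.29260111511379
0.07626568677311803 -117.91697057143784
0.09952418564611822 151.7067209219546
slot [[ 0.4339 -0.2453  0.048 ]
 [ 0.458  -0.1996  0.048 ]
 [ 0.4388 -0.2359  0.048 ]
 [ 0.4541 -0.207   0.048 ]] 0.05164093486687755 mid [ 0.4459 -0.2224  0.048 ] arms [ 0.4465 -0.2215  0.048 ] 0.03266162098174309
(array([ 0.4474, -0.2222,  0.118 ]), np.float64(0.000537736249506133)) (array([ 0.4471, -0.2243,  0.1163]), np.float64(3.6085421359916425e-05)) (array([ 0.4464, -0.2218,  0.1242]), np.float64(0.0010568400802544262))
[[ 0.4484 -0.2226  0.115 ]] [[ 0.4472 -0.2246  0.115 ]] [[ 0.4471 -0.226   0.115 ]]
[[ 0.4476 -0.2222  0.118 ]] [[ 0.447  -0.2239  0.118 ]] [[ 0.4471 -0.2219  0.118 ]]
[[ 0.4469 -0.2218  0.121 ]] [[ 0.4469 -0.2231  0.121 ]] [[ 0.4471 -0.2179  0.121 ]]
```

Call:
drive_tool:
  targets:
    - {"dx":0,"dy":25,"dz":0,"ax":0,"ay":0,"az":0}
    - {"dx":0,"dy":55,"dz":0,"ax":0,"ay":0,"az":0}
    - {"dx":0,"dy":85,"dz":-1,"ax":0,"ay":0,"az":0}
    - {"dx":0,"dy":110,"dz":-1,"ax":0,"ay":0,"az":0}
    - {"dx":0,"dy":135,"dz":-1,"ax":0,"ay":0,"az":0}
    - {"dx":0,"dy":155,"dz":-1,"ax":0,"ay":0,"az":0}
    - {"dx":0,"dy":168,"dz":-1,"ax":0,"ay":0,"az":0}
    - {"dx":0,"dy":174,"dz":-1,"ax":0,"ay":0,"az":0}

```text
clock: 2.65
position: [0.446, -0.2218, 0.0542]
orientation: [-1.397, -0.837, 0.84]
contact_force: [-0.0, 0.6, -0.4]
grip_width: 0.0854
```

```bash
python3 - <<'E'
from h import *
snap("wrist","w2")
from bench import observe
o=observe();print(o["clock"],o["position"],R.from_rotvec(o["orientation"]).as_matrix(),o["contact_force"])
E
```

```text
2.7 [ 0.44606538 -0.22183935  0.05412854] [[ 0.47272569 -0.00391802 -0.88120092]
 [ 0.88120824  0.00388266  0.47271235]
 [ 0.00156931 -0.99998479  0.00528802]] [ 0.43035417  0.37103606 -0.76141913]
```

View pics/w2.png

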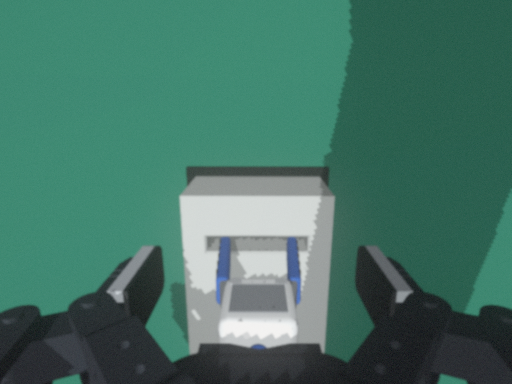

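Call:
drive_tool:
  targets:
    - {"dx":0,"dy":-1,"dz":-1,"ax":0,"ay":0,"az":0}
    - {"dx":0,"dy":-1,"dz":-1,"ax":0,"ay":0,"az":0}
    - {"dx":0,"dy":-1,"dz":-1,"ax":0,"ay":0,"az":0}
    - {"dx":0,"dy":-1,"dz":-1,"ax":0,"ay":0,"az":0}
    - {"dx":0,"dy":-1,"dz":-1,"ax":0,"ay":0,"az":0}
    - {"dx":0,"dy":-1,"dz":-1,"ax":0,"ay":0,"az":0}
    - {"dx":0,"dy":-1,"dz":-1,"ax":0,"ay":0,"az":0}
    - {"dx":0,"dy":-1,"dz":-1,"ax":0,"ay":0,"az":0}
  gripper: 0.15
  squeeze: 20

```text
clock: 3.5
position: [0.4471, -0.2225, 0.0554]
orientation: [-1.398, -0.838, 0.84]
contact_force: [0.5, 0.8, 1.6]
grip_width: 0.0362
```

Call:
drive_tool:
  targets:
    - {"dx":0,"dy":0,"dz":0,"ax":0,"ay":0,"az":0}
    - {"dx":0,"dy":0,"dz":0,"ax":0,"ay":0,"az":0}
    - {"dx":0,"dy":0,"dz":0,"ax":0,"ay":0,"az":0}
    - {"dx":0,"dy":0,"dz":0,"ax":0,"ay":0,"az":0}
    - {"dx":0,"dy":0,"dz":0,"ax":0,"ay":0,"az":0}
    - {"dx":0,"dy":0,"dz":0,"ax":0,"ay":0,"az":0}
    - {"dx":0,"dy":0,"dz":0,"ax":0,"ay":0,"az":0}
    - {"dx":0,"dy":0,"dz":0,"ax":0,"ay":0,"az":0}
  gripper: 0.25

```text
clock: 4.3
position: [0.4471, -0.2225, 0.0554]
orientation: [-1.398, -0.838, 0.84]
contact_force: [0.2, -1.2, 2.1]
grip_width: 0.032
```

```bash
python3 - <<'E'
from h import *
snap("wrist","w3");snap("side","s3")
crop("s3",270,95,370,195,5,"s3c")
from bench import observe
o=observe();print(o)
E
```

```text
{'clock': 4.4, 'joint_positions': array([-5.96693491e-01,  2.32174705e-02, -2.77855846e-01,  1.27453525e+00,
        8.27388191e-04, -1.04235837e-01]), 'joint_vel': array([ 0.00157439,  0.00112545, -0.00035282, -0.00087867,  0.00044679,
       -0.00117741]), 'effort': array([ 2.45498260e-01, -3.06964767e+01,  2.98132664e+01,  4.47240018e-02,
        1.66901923e-01, -2.12139574e-03]), 'position': array([ 0.44710474, -0.22252461,  0.05545462]), 'orientation': array([-1.39797504, -0.83766786,  0.83975439]), 'contact_force': array([-0.68906347, -1.19002781,  3.06426611]), 'moment': array([-0.06316241,  0.09806075, -0.0105193 ]), 'grip_width': 0.03182967618341483}
```

View pics/w3.png

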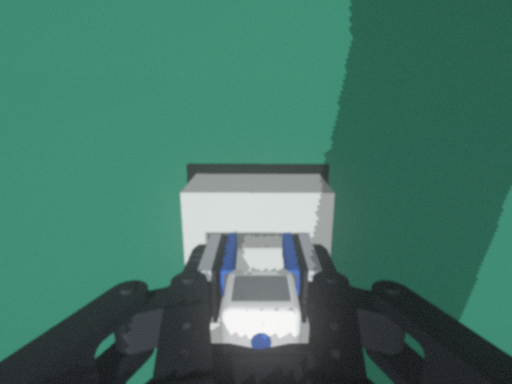

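View pics/s3c.png

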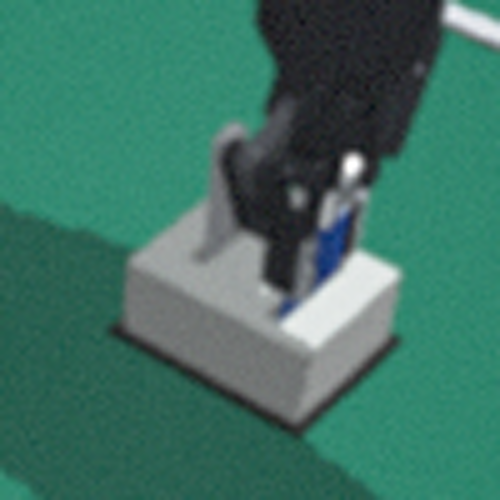

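Call:
drive_tool:
  targets:
    - {"dx":0,"dy":-3,"dz":0,"ax":0,"ay":0,"az":0}
    - {"dx":0,"dy":-9,"dz":0,"ax":0,"ay":0,"az":0}
    - {"dx":0,"dy":-20,"dz":0,"ax":0,"ay":0,"az":0}
    - {"dx":0,"dy":-38,"dz":0,"ax":0,"ay":0,"az":0}
    - {"dx":0,"dy":-60,"dz":0,"ax":0,"ay":0,"az":0}
    - {"dx":0,"dy":-80,"dz":0,"ax":0,"ay":0,"az":0}
    - {"dx":0,"dy":-95,"dz":0,"ax":0,"ay":0,"az":0}
    - {"dx":0,"dy":-105,"dz":0,"ax":0,"ay":0,"az":0}

```text
clock: 5.2
position: [0.448, -0.2232, 0.1624]
orientation: [-1.4, -0.839, 0.839]
contact_force: [0.2, 1.1, -0.9]
grip_width: 0.0319
```

```bash
python3 - <<'E'
from h import *
snap("wrist","w4");snap("side","s4")
crop("s4",260,55,380,155,5,"s4c")
crop("w4",160,180,360,384,4-1,"w4c")
from bench import observe
o=observe();print(o["clock"],o["position"],o["contact_force"],o["grip_width"])
E
```

```text
5.3 [ 0.44837637 -0.22344893  0.16233895] [ 0.28633612 -0.15707051 -0.79278358] 0.032204380449616536
```

View pics/w4c.png

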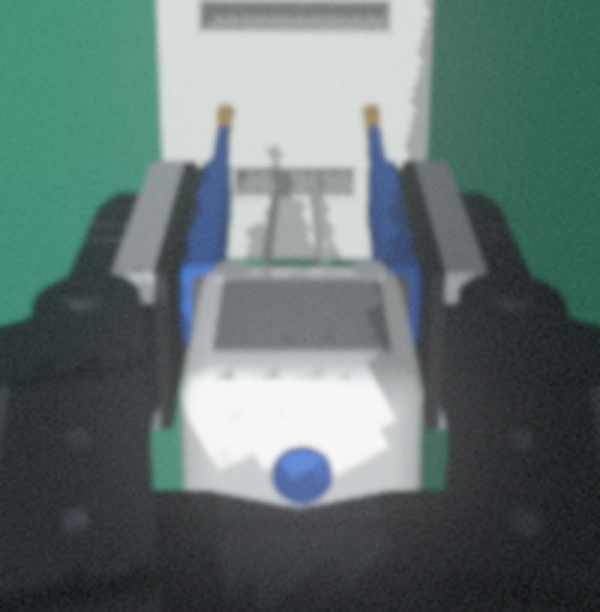

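View pics/s4c.png

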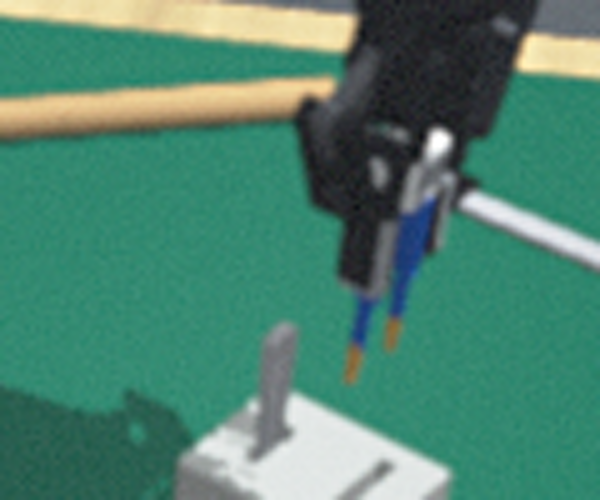

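Call:
drive_tool:
  targets:
    - {"dx":10,"dy":0,"dz":3,"ax":0,"ay":0,"az":0}
    - {"dx":28,"dy":0,"dz":10,"ax":0,"ay":0,"az":0}
    - {"dx":52,"dy":0,"dz":18,"ax":0,"ay":0,"az":0}
    - {"dx":80,"dy":0,"dz":28,"ax":0,"ay":0,"az":0}
    - {"dx":110,"dy":0,"dz":39,"ax":0,"ay":0,"az":0}
    - {"dx":140,"dy":0,"dz":49,"ax":0,"ay":0,"az":0}
    - {"dx":170,"dy":0,"dz":60,"ax":0,"ay":0,"az":0}
    - {"dx":200,"dy":0,"dz":70,"ax":0,"ay":0,"az":0}
  gripper: 0.28

```text
clock: 6.1
position: [0.4801, -0.0119, 0.1612]
orientation: [-1.399, -0.838, 0.84]
contact_force: [0.8, 0.5, -0.4]
grip_width: 0.0305
```

Call:
drive_tool:
  targets:
    - {"dx":28,"dy":0,"dz":10,"ax":0,"ay":-0.02,"az":0}
    - {"dx":58,"dy":0,"dz":20,"ax":0,"ay":-0.04,"az":0}
    - {"dx":88,"dy":0,"dz":31,"ax":0,"ay":-0.07,"az":0}
    - {"dx":118,"dy":0,"dz":41,"ax":0,"ay":-0.1,"az":0}
    - {"dx":146,"dy":0,"dz":51,"ax":0,"ay":-0.13,"az":0}
    - {"dx":170,"dy":0,"dz":60,"ax":0,"ay":-0.16,"az":0}
    - {"dx":185,"dy":0,"dz":65,"ax":0,"ay":-0.18,"az":0}
    - {"dx":190,"dy":0,"dz":67,"ax":0,"ay":-0.18,"az":0}

```text
clock: 6.9
position: [0.51, 0.1887, 0.1604]
orientation: [-1.335, -0.975, 0.98]
contact_force: [-0.0, -0.7, 0.1]
grip_width: 0.031
```

```bash
python3 - <<'E'
from h import *
np.set_printoptions(precision=4,suppress=True)
snap("wrist","w5");snap("side","s5");snap("top","t5")
crop("s5",195,215,335,375,3.5,"s5c")
crop("w5",160,150,360,350,3,"w5c")
from bench import observe
o=observe();pickle.dump(o,open("o5.pkl","wb"));print(o["clock"],o["position"],R.from_rotvec(o["orientation"]).as_matrix(),o["contact_force"],o["grip_width"])
E
```

```text
7.05 [0.5104 0.1867 0.1611] [[ 0.3073 -0.0046 -0.9516]
 [ 0.9516  0.0016  0.3073]
 [ 0.0001 -1.      0.0049]] [ 0.1642 -0.2878 -1.154 ] 0.03079646064454403
```

View pics/w5c.png

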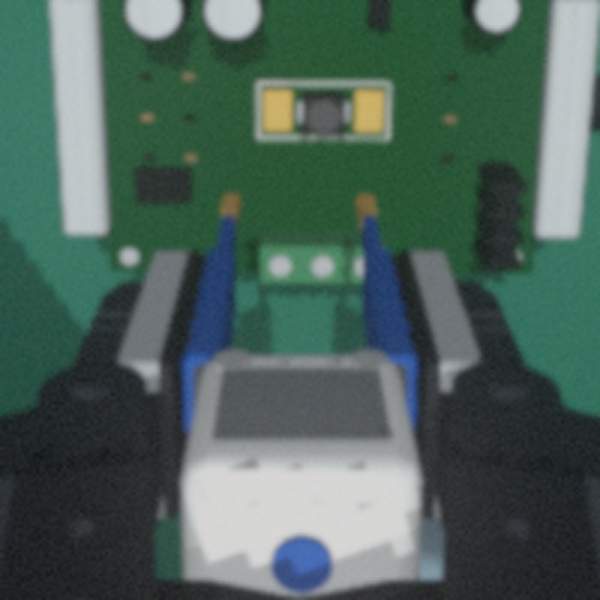

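View pics/s5c.png

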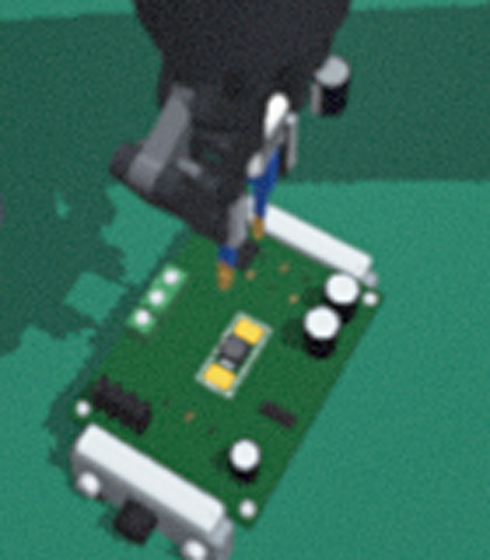

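View pics/t5.png

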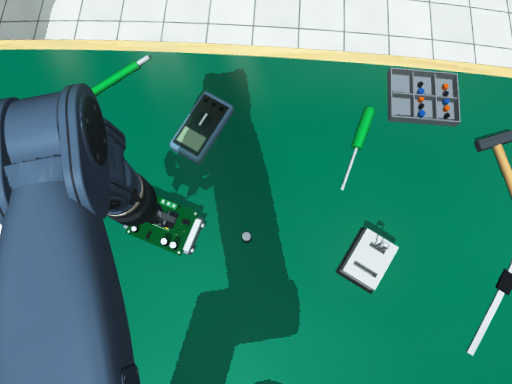

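Call:
drive_tool:
  targets:
    - {"dx":0,"dy":0,"dz":0,"ax":0,"ay":0,"az":0}
    - {"dx":0,"dy":0,"dz":0,"ax":0,"ay":0,"az":0}
    - {"dx":0,"dy":0,"dz":0,"ax":0,"ay":0,"az":0}
    - {"dx":0,"dy":0,"dz":0,"ax":0,"ay":0,"az":0}
    - {"dx":0,"dy":0,"dz":0,"ax":0,"ay":0,"az":0}
    - {"dx":0,"dy":0,"dz":0,"ax":0,"ay":0,"az":0}
    - {"dx":0,"dy":0,"dz":0,"ax":0,"ay":0,"az":0}
    - {"dx":0,"dy":0,"dz":0,"ax":0,"ay":0,"az":0}
  gripper: 0.295

```text
clock: 7.85
position: [0.5105, 0.1868, 0.1611]
orientation: [-1.337, -0.973, 0.978]
contact_force: [0.0, -0.3, -0.4]
grip_width: 0.0303
```

```bash
cat > m.py <<'E'
from h import *
import sys
np.set_printoptions(precision=4,suppress=True)
from bench import observe
def meas(tag):
    w=snap("wrist","w"+tag);s=snap("side","s"+tag);o=observe();pickle.dump(o,open(f"o{tag}.pkl","wb"))
    T=R.from_rotvec(o["orientation"]).as_matrix();p=o["position"]
    print(o["clock"],p,"yaw",np.degrees(np.arctan2(T[1,0],T[0,0])),o["contact_force"],o["grip_width"]);print(T)
    crop("w"+tag,200,150,320,250,6,"w"+tag+"c");crop("s"+tag,225,270,285,340,8,"s"+tag+"c")
    for n,d,b in (("w",w,(180,120,340,260)),("s",s,(205,255,315,375))):
        x0,y0,x1,y1=b;im=cv2.cvtColor(d["img"][y0:y1,x0:x1],cv2.COLOR_BGR2HSV)
        for nm,lo,hi in (("gold",(18,130,120),(32,255,255)),("brass",(5,110,60),(17,255,200))):
            k,l,st,c=cv2.connectedComponentsWithStats(cv2.inRange(im,lo,hi))
            for i in range(1,k):
                if st[i,4]>8: print(n,nm,st[i]+[x0,y0,0,0,0],c[i]+[x0,y0],plane(d,[c[i]+[x0,y0]],.0363)[0] if nm=="gold" else "")
E
python3 -c "
from m import *
meas('6')"
```

```text
7.95 [0.5105 0.1868 0.1611] yaw 72.10303962238808 [ 0.735   0.1103 -0.4474] 0.03011015066665943
[[ 0.3073 -0.0047 -0.9516]
 [ 0.9516  0.0016  0.3073]
 [ 0.0001 -1.      0.0049]]
s gold [258 289   3   7  16] [259.    291.875] [0.527  0.1547 0.0363]
s gold [262 307   8   6  35] [265.4    309.3429] [0.5095 0.1832 0.0363]
s gold [254 319   8   7  35] [257.6    321.9714] [0.517  0.207  0.0363]
```

View pics/w6c.png

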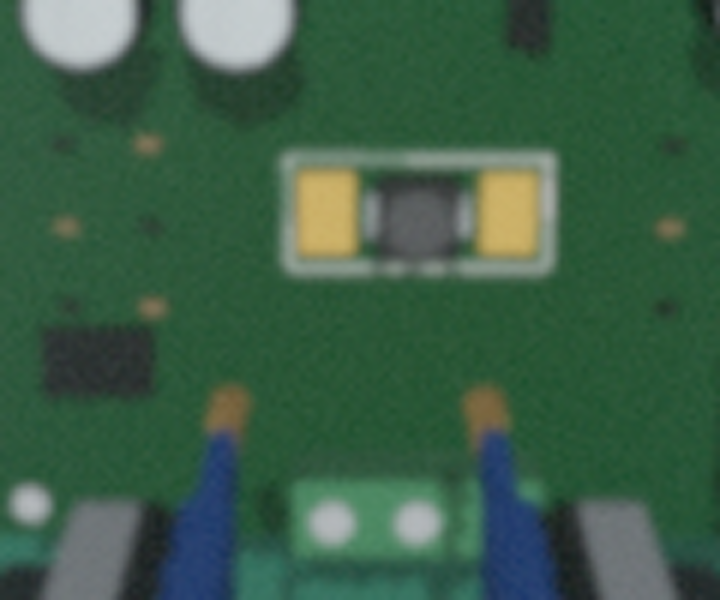

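View pics/s6c.png

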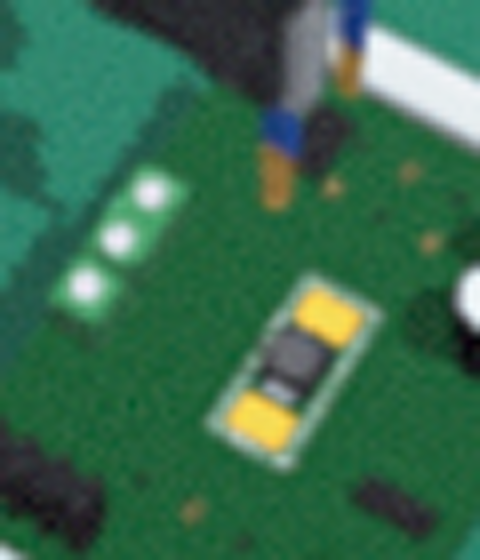

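```bash
python3 - <<'E'
from h import *
np.set_printoptions(precision=4,suppress=True)
w=ld("w6");s=ld("s6");o=ld("o6");T=R.from_rotvec(o["orientation"]).as_matrix();p=o["position"]
W=lambda a:np.array(a,float)/6+[200,150]-.42
S=lambda a:np.array(a,float)/8+[225,270]-.44
tl,tr=W([229,402]),W([487,402]);ll,lr=W([327,213]),W([510,213])
for a,b in((tl,[348,86]),(tr,[277,199])):
    P,e=tri(w,a,s,S(b));print("tip",P,e,"tool",T.T@(P-p))
for a,b in((ll,[330,317]),(lr,[261,420])):
    P,e=tri(w,a,s,S(b));print("land",P,e)
L=plane(w,[ll,lr],.0363);print(L,np.linalg.norm(L[1]-L[0]),np.degrees(np.arctan2(*(L[1]-L[0])[1::-1])),L.mean(0))
for h in(.0424,.0454,.0484):
    t=plane(w,[tl,tr],p[2]-h);print(h,t,np.linalg.norm(t[1]-t[0]),"tool",(t-p)@T,"need(tool)",(L.mean(0)-t.mean(0))@T*1000)
E
```

```text
tip [0.5075 0.1744 0.1126] 6.177063312441504e-05 tool [-0.0127  0.0485 -0.0012]
tip [0.5155 0.2002 0.1126] 0.0005471150008071745 tool [ 0.0143  0.0485 -0.0009]
land [0.5091 0.1835 0.0381] 0.00085737376658056
land [0.5175 0.2079 0.0377] 0.00019412679311581543
[[0.51   0.1831 0.0363]
 [0.518  0.2079 0.0363]] 0.026004941351080304 72.0807862928487 [0.514  0.1955 0.0363]
0.0424 [[0.5055 0.1755 0.1187]
 [0.5135 0.2003 0.1187]] 0.02607350980175008 tool [[-0.0123  0.0424  0.0011]
 [ 0.0138  0.0424  0.0011]] need(tool) [ 8.6083 82.3864 -2.3712]
0.0454 [[0.5065 0.175  0.1157]
 [0.5146 0.2002 0.1157]] 0.026496745924342646 tool [[-0.0125  0.0454 -0.    ]
 [ 0.014   0.0454 -0.0001]] need(tool) [ 8.6081 79.3919 -1.2454]
0.0484 [[0.5074 0.1744 0.1127]
 [0.5157 0.2    0.1127]] 0.02691998204693519 tool [[-0.0127  0.0484 -0.0012]
 [ 0.0142  0.0484 -0.0012]] need(tool) [ 8.608  76.3975 -0.1196]
```

Call:
drive_tool:
  targets:
    - {"dx":4,"dy":0,"dz":0,"ax":0,"ay":0,"az":0}
    - {"dx":8.5,"dy":6,"dz":-1,"ax":0,"ay":0,"az":0}
    - {"dx":8.5,"dy":18,"dz":-1,"ax":0,"ay":0,"az":0}
    - {"dx":8.5,"dy":32,"dz":-1,"ax":0,"ay":0,"az":0}
    - {"dx":8.5,"dy":45,"dz":-1,"ax":0,"ay":0,"az":0}
    - {"dx":8.5,"dy":54,"dz":-1,"ax":0,"ay":0,"az":0}
    - {"dx":8.5,"dy":60,"dz":-1,"ax":0,"ay":0,"az":0}
    - {"dx":8.5,"dy":60,"dz":-1,"ax":0,"ay":0,"az":0}

```text
clock: 8.75
position: [0.5128, 0.1944, 0.0996]
orientation: [-1.336, -0.971, 0.98]
contact_force: [-1.2, -0.3, -0.7]
grip_width: 0.0304
```

```bash
python3 -c "
from m import *
meas('7')"
```

```text
8.85 [0.5138 0.1947 0.1013] yaw 72.09925956453677 [ 0.6104  0.7437 -0.3845] 0.029921263206722143
[[ 0.3074 -0.0044 -0.9516]
 [ 0.9516  0.0017  0.3074]
 [ 0.0003 -1.      0.0047]]
s gold [262 306   8   7  36] [265.3611 309.25  ] [0.5096 0.183  0.0363]
s gold [254 318   8   8  37] [257.6216 321.9459] [0.517  0.207  0.0363]
```

View pics/w7c.png

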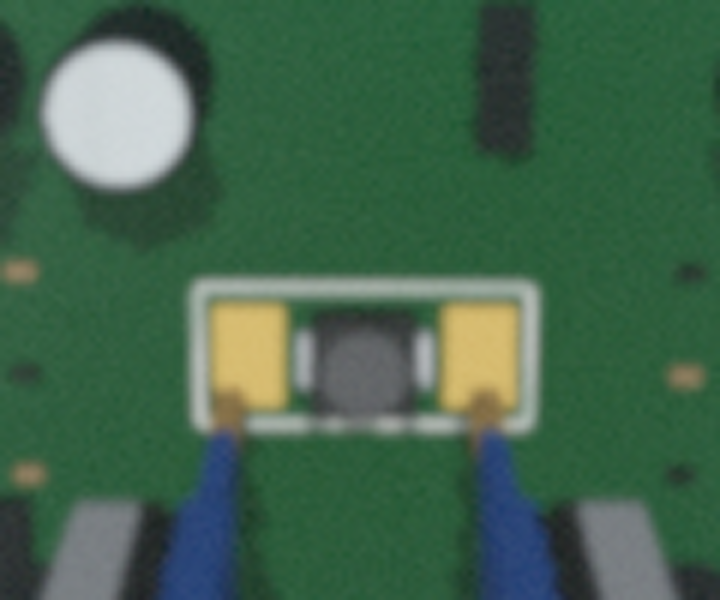

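View pics/s7c.png

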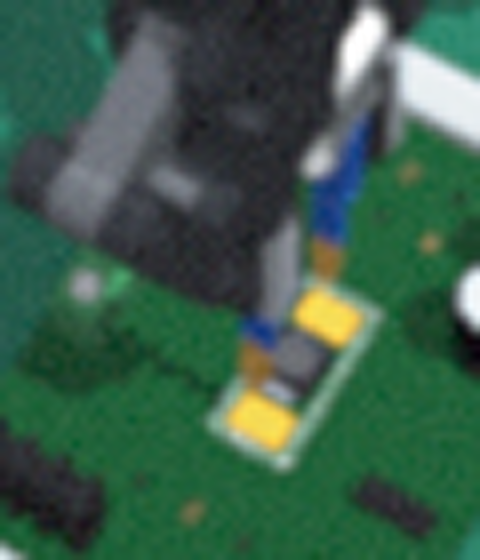

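```bash
python3 - <<'E'
from h import *
np.set_printoptions(precision=4,suppress=True)
w=ld("w7");s=ld("s7");o=ld("o7");T=R.from_rotvec(o["orientation"]).as_matrix();p=o["position"]
W=lambda a:np.array(a,float)/6+[200,150]-.42
S=lambda a:np.array(a,float)/8+[225,270]-.44
tl,tr=W([229,407]),W([487,407]);ll,lr=W([249,355]),W([480,355])
for a,b in((tl,[326,268]),(tr,[256,374])):
    P,e=tri(w,a,s,S(b));print("tip",P,e,"tool",T.T@(P-p))
for a,b in((ll,[330,317]),(lr,[261,420])):
    P,e=tri(w,a,s,S(b));print("land",P,e)
L=plane(w,[ll,lr],.0363);print(L,np.linalg.norm(L[1]-L[0]),L.mean(0))
for h in(.0454,.0484):
    t=plane(w,[tl,tr],p[2]-h);print(h,np.linalg.norm(t[1]-t[0]),"need(tool)",(L.mean(0)-t.mean(0))@T*1000)
E
```

```text
tip [0.5096 0.1821 0.0544] 0.0011286081290699205 tool [-0.0133  0.0468 -0.    ]
tip [0.5178 0.2072 0.0546] 0.0015048045055376833 tool [ 0.0132  0.0467 -0.0002]
land [0.5089 0.1838 0.0387] 0.0005733894532788189
land [0.5175 0.2078 0.0374] 3.2292497590941305e-06
[[0.5099 0.1832 0.0363]
 [0.5178 0.2078 0.0363]] 0.025795611183714193 [0.5139 0.1955 0.0363]
0.0454 0.026272432116607583 need(tool) [ 0.698  19.5494 -1.1698]
0.0484 0.026695631344393844 need(tool) [ 0.7026 16.5548 -0.0435]
```

Call:
drive_tool:
  targets:
    - {"dx":0.7,"dy":2,"dz":-0.5,"ax":0,"ay":0,"az":0}
    - {"dx":0.7,"dy":4,"dz":-0.5,"ax":0,"ay":0,"az":0}
    - {"dx":0.7,"dy":6,"dz":-0.5,"ax":0,"ay":0,"az":0}
    - {"dx":0.7,"dy":8,"dz":-0.5,"ax":0,"ay":0,"az":0}
    - {"dx":0.7,"dy":10,"dz":-0.5,"ax":0,"ay":0,"az":0}
    - {"dx":0.7,"dy":11,"dz":-0.5,"ax":0,"ay":0,"az":0}
    - {"dx":0.7,"dy":12,"dz":-0.5,"ax":0,"ay":0,"az":0}
    - {"dx":0.7,"dy":12,"dz":-0.5,"ax":0,"ay":0,"az":0}

```text
clock: 9.65
position: [0.5144, 0.1952, 0.0891]
orientation: [-1.337, -0.973, 0.978]
contact_force: [0.1, 0.3, 0.0]
grip_width: 0.0303
```

```bash
python3 -c "
from m import *
meas('8')
for i in range(5):
    snap('side','x');o=observe();print(o['position'][2],o['contact_force'])"
```

```text
9.75 [0.5145 0.1952 0.0893] yaw 72.09734772020259 [-0.4497  0.4463 -0.4384] 0.030342001020799685
[[ 0.3074 -0.0043 -0.9516]
 [ 0.9516  0.0017  0.3074]
 [ 0.0003 -1.      0.0046]]
s gold [262 305   8   8  37] [265.4595 308.973 ] [0.5096 0.1825 0.0363]
s gold [254 317   8   9  38] [257.3947 321.6842] [0.5174 0.2066 0.0363]
0.08937511016075121 [ 0.8444 -0.761  -0.7154]
0.08940995073328051 [ 0.8175 -0.412   0.0274]
0.08940407571092825 [ 1.0643 -0.2437  0.0348]
0.08939281222192098 [-1.0555  0.049  -0.2478]
0.08941861923225594 [-1.0455  0.1887 -0.3236]
```

View pics/w8c.png

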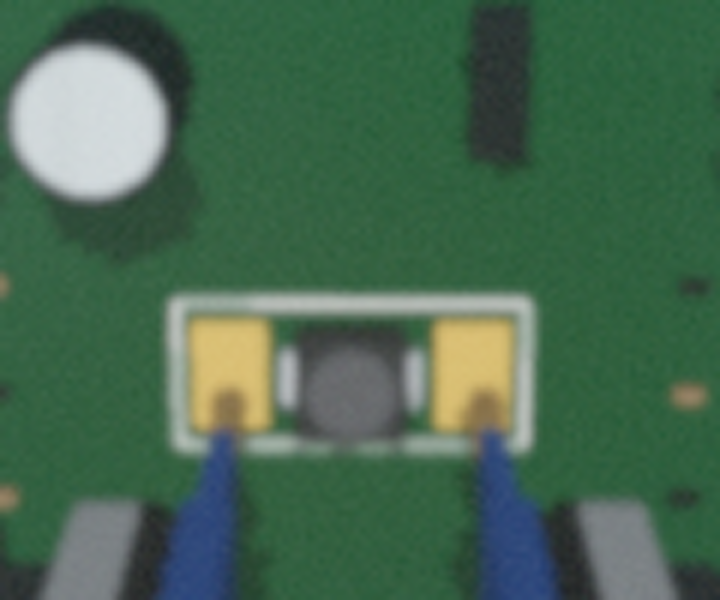

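View pics/s8c.png

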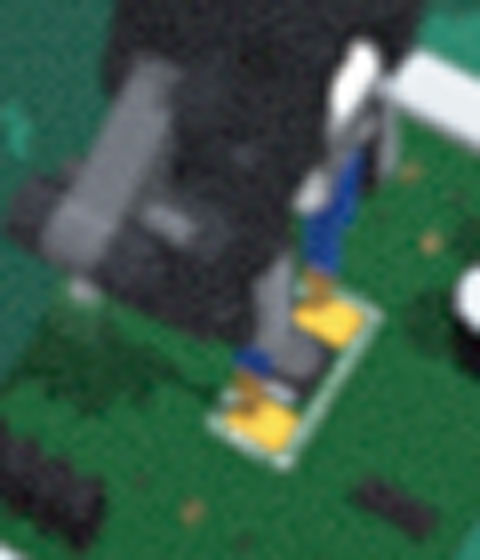

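```bash
python3 - <<'E'
from m import *
np.set_printoptions(precision=4,suppress=True)
meas('9')
w=ld("w9");s=ld("s9");o=ld("o9");T=R.from_rotvec(o["orientation"]).as_matrix();p=o["position"]
W=lambda a:np.array(a,float)/6+[200,150]-.42
# gold mask columns in wrist
h=cv2.cvtColor(w["img"],cv2.COLOR_BGR2HSV)[198:225,225:292]
m=cv2.inRange(h,(18,100,140),(32,255,255));k,l,st,c=cv2.connectedComponentsWithStats(m)
for i in range(1,k):
  if st[i,4]>8: print(st[i],c[i]+[225,198])
tl,tr=W([229,407]),W([486,407]);ll,lr=W([230,375]),W([473,375])
L=plane(w,[ll,lr],.0363);print(L,np.linalg.norm(L[1]-L[0]),L.mean(0))
for h in(.0454,.0484):
    t=plane(w,[tl,tr],p[2]-h);print(h,np.linalg.norm(t[1]-t[0]),"need(tool)",(L-t)@T*1000,(L.mean(0)-t.mean(0))@T*1000)
E
```

```text
10.1 [0.5145 0.1952 0.0894] yaw 72.10030806594845 [ 0.984   0.2414 -1.2564] 0.030062598898602855
[[ 0.3074 -0.0042 -0.9516]
 [ 0.9516  0.0017  0.3073]
 [ 0.0003 -1.      0.0045]]
s gold [262 305   8   8  38] [265.3684 309.    ] [0.5097 0.1826 0.0363]
s gold [254 317   8   9  37] [257.4865 321.6757] [0.5173 0.2066 0.0363]
[  7   5  13  18 221] [237.991  211.1403]
[ 47   5  13  18 223] [277.8924 211.2108]
[[0.5103 0.1831 0.0363]
 [0.5182 0.2077 0.0363]] 0.025870313452581232 [0.5143 0.1954 0.0363]
0.0454 0.026413054244891543 need(tool) [[-0.3677  7.6656  0.7261]
 [-0.9104  7.6654  0.7265]] [-0.639   7.6655  0.7263]
0.0484 0.026835029191388162 need(tool) [[-0.156   4.6708  1.8608]
 [-1.1207  4.6705  1.8614]] [-0.6384  4.6707  1.8611]
```

View pics/w9c.png

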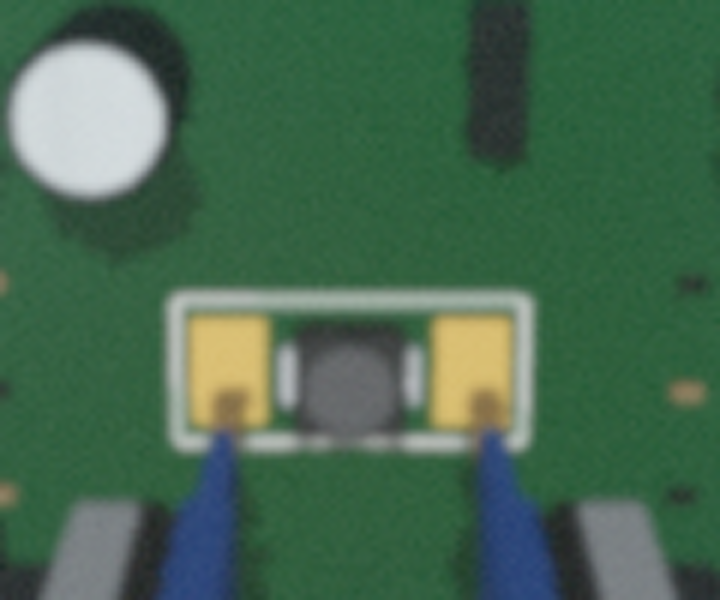

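Call:
drive_tool:
  targets:
    - {"dx":-0.6,"dy":0,"dz":1,"ax":0,"ay":0,"az":0}
    - {"dx":-0.6,"dy":0.5,"dz":1,"ax":0,"ay":0,"az":0}
    - {"dx":-0.6,"dy":1,"dz":1,"ax":0,"ay":0,"az":0}
    - {"dx":-0.6,"dy":1.5,"dz":1,"ax":0,"ay":0,"az":0}
    - {"dx":-0.6,"dy":2,"dz":1,"ax":0,"ay":0,"az":0}
    - {"dx":-0.6,"dy":2,"dz":1,"ax":0,"ay":0,"az":0}
    - {"dx":-0.6,"dy":2,"dz":1,"ax":0,"ay":0,"az":0}
    - {"dx":-0.6,"dy":2,"dz":1,"ax":0,"ay":0,"az":0}

```text
clock: 10.9
position: [0.5134, 0.1949, 0.0874]
orientation: [-1.337, -0.974, 0.977]
contact_force: [0.2, 0.8, -0.4]
grip_width: 0.0301
```

Call:
drive_tool:
  targets:
    - {"dx":0,"dy":0.3,"dz":0,"ax":0,"ay":0,"az":0}
    - {"dx":0,"dy":0.6,"dz":0,"ax":0,"ay":0,"az":0}
    - {"dx":0,"dy":1,"dz":0,"ax":0,"ay":0,"az":0}
    - {"dx":0,"dy":1,"dz":0,"ax":0,"ay":0,"az":0}
    - {"dx":0,"dy":1,"dz":0,"ax":0,"ay":0,"az":0}
    - {"dx":0,"dy":1,"dz":0,"ax":0,"ay":0,"az":0}
    - {"dx":0,"dy":1,"dz":0,"ax":0,"ay":0,"az":0}
    - {"dx":0,"dy":1,"dz":0,"ax":0,"ay":0,"az":0}

```text
clock: 11.7
position: [0.5137, 0.195, 0.0868]
orientation: [-1.337, -0.974, 0.977]
contact_force: [-0.8, -0.8, 4.2]
grip_width: 0.03
```

```bash
python3 -c "
from m import *
meas('10')
for i in range(5):
    snap('side','x');o=observe();print(o['position'][2],o['contact_force'])"
```

```text
11.8 [0.5137 0.195  0.0868] yaw 72.09623467195345 [-1.0303 -0.8128  4.8982] 0.029981832307894443
[[ 0.3074 -0.0035 -0.9516]
 [ 0.9516  0.0018  0.3074]
 [ 0.0006 -1.      0.0038]]
s gold [263 306   7   7  33] [265.6364 309.2424] [0.5092 0.1829 0.0363]
s gold [254 318   8   8  36] [257.6944 322.    ] [0.5168 0.207  0.0363]
0.08681632350448926 [-0.1855 -1.2842  4.0789]
0.08679645304527697 [-0.996  -0.6341  5.1327]
0.08680155247758561 [-1.9329  0.2341  5.1656]
0.08679663693056598 [-0.4403 -0.2379  5.0427]
0.08680320617830717 [-1.3211 -0.7946  4.6879]
```

View pics/w10c.png

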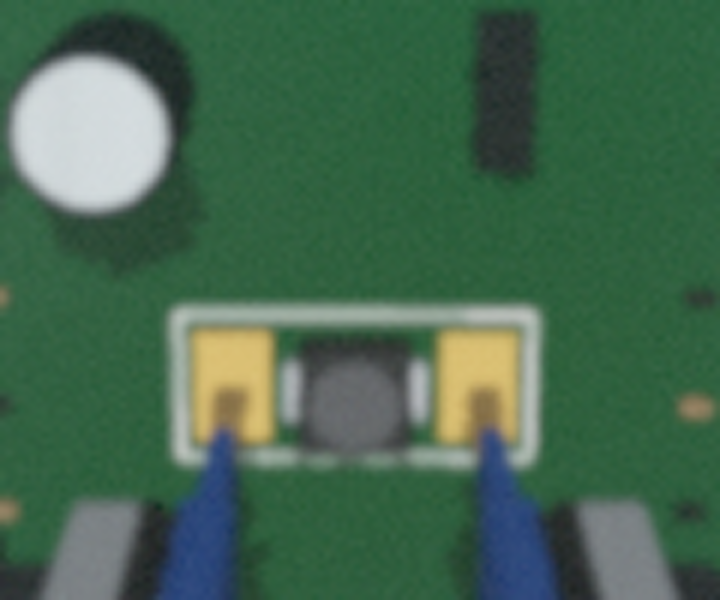

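View pics/s10c.png

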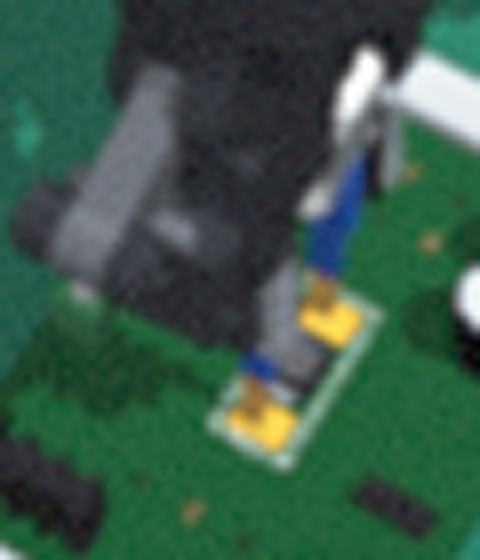

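```bash
python3 - <<'E'
from m import *
w=ld("w10");o=ld("o10");T=R.from_rotvec(o["orientation"]).as_matrix();p=o["position"]
W=lambda a:np.array(a,float)/6+[200,150]-.42
tl,tr=W([231,405]),W([486,405]);ll,lr=W([233,386]),W([477.5,386])
L=plane(w,[ll,lr],.0363);print(L,np.linalg.norm(L[1]-L[0]),L.mean(0))
t=plane(w,[tl,tr],.0383);print(t,np.linalg.norm(t[1]-t[0]),"need(tool)",(L-t)@T*1000)
E
```

```text
[[0.5099 0.1832 0.0363]
 [0.5178 0.2077 0.0363]] 0.02573043151471566 [0.5138 0.1954 0.0363]
[[0.5111 0.1827 0.0383]
 [0.5193 0.208  0.0383]] 0.026632134719962567 need(tool) [[ 0.1098  2.0053  1.3726]
 [-0.7919  2.0048  1.3733]]
```

```bash
python3 - <<'E'
from m import *
crop("s10",240,295,285,335,16,"s10z")
E
```

```text
(no output)
```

View pics/s10z.png

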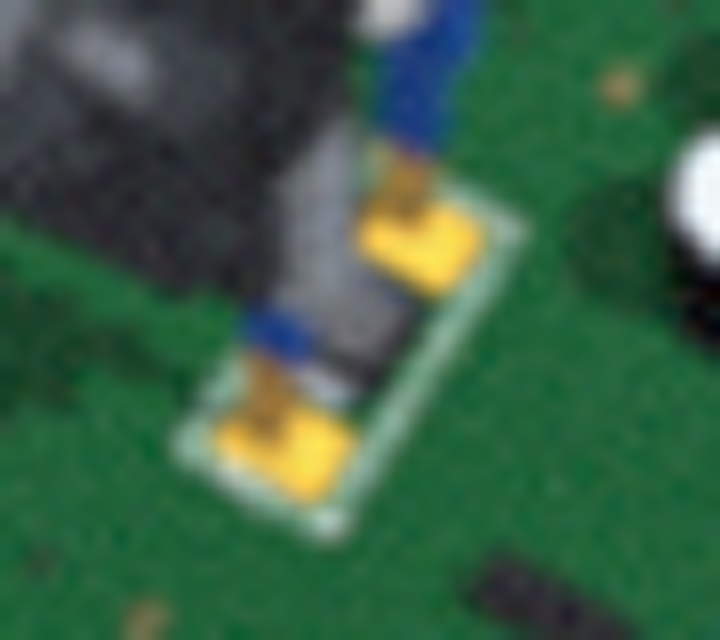

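```bash
python3 - <<'E'
from m import *
s=ld("s10");o=ld("o10");T=R.from_rotvec(o["orientation"]).as_matrix()
S=lambda a:np.array(a,float)/16+[240,295]-.47
t=plane(s,S([[405,200],[268,416]]),.0383);L=plane(s,[[265.53,309.4],[257.48,322.03]],.0363)
print(t,L,(L-t)@T*1000)
E
```

```text
[[0.5111 0.1804 0.0383]
 [0.5193 0.2061 0.0383]] [[0.5093 0.1832 0.0363]
 [0.5171 0.2072 0.0363]] [[2.1233 2.0112 2.5562]
 [0.3589 2.0096 2.4283]]
```

Call:
drive_tool:
  targets:
    - {"dx":0,"dy":-1,"dz":0,"ax":0,"ay":0,"az":0}
    - {"dx":0,"dy":-2,"dz":0,"ax":0,"ay":0,"az":0}
    - {"dx":0,"dy":-3,"dz":0,"ax":0,"ay":0,"az":0}
    - {"dx":0,"dy":-3,"dz":1,"ax":0,"ay":0,"az":0}
    - {"dx":0.3,"dy":-3,"dz":2,"ax":0,"ay":0,"az":0}
    - {"dx":0.3,"dy":-3,"dz":2,"ax":0,"ay":0,"az":0}
    - {"dx":0.3,"dy":-2.5,"dz":2,"ax":0,"ay":0,"az":0}
    - {"dx":0.3,"dy":-2,"dz":2,"ax":0,"ay":0,"az":0}

```text
clock: 12.85
position: [0.5119, 0.1959, 0.0887]
orientation: [-1.337, -0.974, 0.977]
contact_force: [1.1, -0.1, 0.2]
grip_width: 0.0305
```

Call:
drive_tool:
  targets:
    - {"dx":0,"dy":0.2,"dz":0,"ax":0,"ay":0,"az":0}
    - {"dx":0,"dy":0.4,"dz":0,"ax":0,"ay":0,"az":0}
    - {"dx":0,"dy":0.6,"dz":0,"ax":0,"ay":0,"az":0}
    - {"dx":0,"dy":0.8,"dz":0,"ax":0,"ay":0,"az":0}
    - {"dx":0,"dy":1,"dz":0,"ax":0,"ay":0,"az":0}
    - {"dx":0,"dy":1.2,"dz":0,"ax":0,"ay":0,"az":0}
    - {"dx":0,"dy":1.4,"dz":0,"ax":0,"ay":0,"az":0}
    - {"dx":0,"dy":1.4,"dz":0,"ax":0,"ay":0,"az":0}

```text
clock: 13.65
position: [0.5119, 0.1958, 0.0873]
orientation: [-1.337, -0.974, 0.977]
contact_force: [-0.5, 0.4, -0.3]
grip_width: 0.0301
```

```bash
python3 -c "
from m import *
meas('11')
crop('s11',240,295,285,335,16,'s11z')
for i in range(3):
    o=observe();print(o['position'],o['contact_force']);snap('side','x')"
```

```text
13.75 [0.5119 0.1958 0.0873] yaw 72.09881678549755 [ 0.4543 -0.2177  0.206 ] 0.030033672278274852
[[ 0.3074 -0.0034 -0.9516]
 [ 0.9516  0.0018  0.3074]
 [ 0.0006 -1.      0.0038]]
s gold [264 306   6   7  30] [265.9333 309.2   ] [0.5087 0.1827 0.0363]
s gold [254 319   8   7  35] [257.6    321.9714] [0.517  0.207  0.0363]
[0.5119 0.1958 0.0873] [ 0.4543 -0.2177  0.206 ]
[0.5119 0.1959 0.0874] [-0.0555 -0.3968 -0.5527]
[0.5119 0.1959 0.0874] [-0.1271  0.5508 -0.2738]
```

View pics/w11c.png

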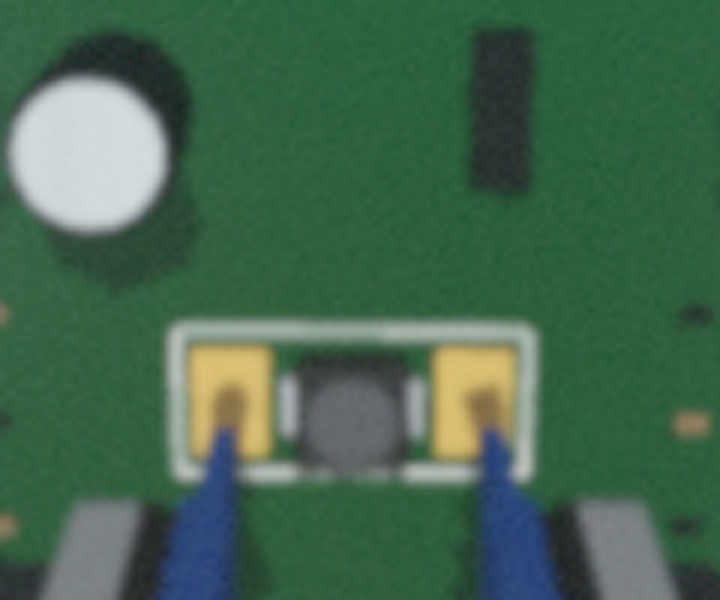

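View pics/s11z.png

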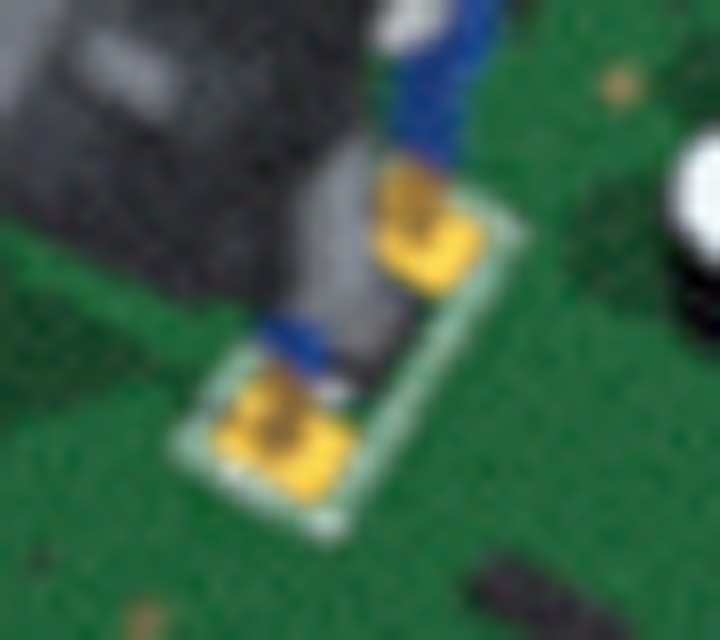

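Call:
drive_tool:
  targets:
    - {"dx":0,"dy":0.2,"dz":0,"ax":0,"ay":0,"az":0}
    - {"dx":0,"dy":0.4,"dz":0,"ax":0,"ay":0,"az":0}
    - {"dx":0,"dy":0.6,"dz":0,"ax":0,"ay":0,"az":0}
    - {"dx":0,"dy":0.8,"dz":0,"ax":0,"ay":0,"az":0}
    - {"dx":0,"dy":1,"dz":0,"ax":0,"ay":0,"az":0}
    - {"dx":0,"dy":1,"dz":0,"ax":0,"ay":0,"az":0}
    - {"dx":0,"dy":1,"dz":0,"ax":0,"ay":0,"az":0}
    - {"dx":0,"dy":1,"dz":0,"ax":0,"ay":0,"az":0}

```text
clock: 14.7
position: [0.5121, 0.1959, 0.0868]
orientation: [-1.338, -0.975, 0.976]
contact_force: [0.2, -0.3, 4.1]
grip_width: 0.0301
```

```bash
python3 -c "
from m import *
meas('12')
for i in range(5):
    o=observe();print(o['position'],o['contact_force'],o['moment']);snap('side','x')"
```

```text
14.8 [0.5121 0.1959 0.0869] yaw 72.09941418851648 [-0.5857 -1.1887  4.6959] 0.03044659432118663
[[ 0.3074 -0.0027 -0.9516]
 [ 0.9516  0.0019  0.3074]
 [ 0.001  -1.      0.0031]]
s gold [264 306   6   7  30] [265.9333 309.2   ] [0.5087 0.1827 0.0363]
s gold [254 319   8   7  35] [257.5714 322.0286] [0.517  0.2071 0.0363]
[0.5121 0.1959 0.0869] [-0.5857 -1.1887  4.6959] [-0.0297  0.2558 -0.0209]
[0.5121 0.1959 0.0868] [-0.3655 -1.0907  4.8425] [-0.0714  0.1847 -0.012 ]
[0.5122 0.1959 0.0868] [-0.7096 -0.5336  4.4686] [-0.1738  0.2167 -0.009 ]
[0.5122 0.1959 0.0868] [-0.2847 -0.6069  5.484 ] [-0.0634  0.2212 -0.0408]
[0.5122 0.1959 0.0868] [-1.1229 -0.7481  5.2315] [-0.1936  0.2627 -0.0255]
```

View pics/w12c.png

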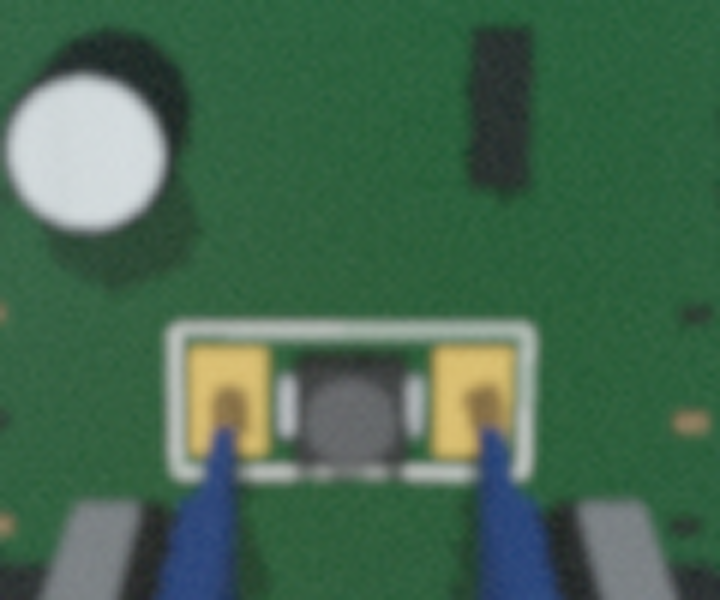

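```bash
python3 - <<'E'
from m import *
from bench import read_camera
for k in ("7","9","11","10","12"):
    o=ld("o"+k);T=R.from_rotvec(o["orientation"]).as_matrix();print(k,o["contact_force"]@T,o["moment"]@T)
F=[]
for i in range(24):
    read_camera("side");o=observe();F.append(np.r_[o["contact_force"]@T,o["moment"]@T])
F=np.array(F);print(F.mean(0),F.std(0),o["effort"])
E
```

```text
7 [ 0.8952  0.3831 -0.3541] [ 0.028   0.0395 -0.0329]
9 [ 0.5317  1.2526 -0.8679] [-0.0145 -0.0218  0.0174]
11 [-0.0674 -0.2079 -0.4984] [ 0.0053 -0.0005  0.0171]
10 [-1.0871 -4.896   0.7493] [0.1373 0.0121 0.2   ]
12 [-1.3066 -4.6965  0.2066] [0.2343 0.0215 0.1068]
[-0.6515 -5.2453  0.7379  0.1959 -0.0046  0.2012] [0.5094 0.4785 0.5691 0.032  0.0332 0.0261] [  0.0675 -33.827   29.5934  -0.4781   0.0957  -0.0024]
```

```bash
cat > av.py <<'E'
from m import *
from bench import read_camera
def av(n):
    F=[]
    for i in range(n):
        read_camera("side");o=observe();T=R.from_rotvec(o["orientation"]).as_matrix();F.append(np.r_[o["contact_force"]@T,o["moment"]@T,o["effort"]])
    F=np.array(F);print(o["clock"],o["position"],T[2]);print(F.mean(0),F.std(0)[:6]/n**.5)
E
python3 -c "
from av import *
av(30)"
```

```text
17.75 [0.5122 0.1959 0.0868] [ 0.0009 -1.      0.0031]
[ -0.6602  -5.1794   0.8409   0.2064   0.0007   0.204    0.0684 -33.827
  29.5933  -0.478    0.0955  -0.0024] [0.0889 0.0872 0.089  0.0047 0.0049 0.0041]
```

Call:
drive_tool:
  targets:
    - {"dx":0,"dy":-0.5,"dz":0,"ax":0,"ay":0,"az":0}
    - {"dx":0,"dy":-1,"dz":0,"ax":0,"ay":0,"az":0}
    - {"dx":0,"dy":-1.5,"dz":0,"ax":0,"ay":0,"az":0}
    - {"dx":0,"dy":-1.5,"dz":0,"ax":0,"ay":0,"az":0}
    - {"dx":0,"dy":-1.5,"dz":0,"ax":0,"ay":0,"az":0}
    - {"dx":0,"dy":-1.5,"dz":0,"ax":0,"ay":0,"az":0}
    - {"dx":0,"dy":-1.5,"dz":0,"ax":0,"ay":0,"az":0}
    - {"dx":0,"dy":-1.5,"dz":0,"ax":0,"ay":0,"az":0}

```text
clock: 18.55
position: [0.5121, 0.1959, 0.0882]
orientation: [-1.338, -0.975, 0.976]
contact_force: [0.1, 0.1, -0.2]
grip_width: 0.0299
```

```bash
python3 -c "
from av import *
av(30)"
```

```text
20.05 [0.5122 0.1959 0.0883] [ 0.001  -1.      0.0031]
[ -0.0234   0.5079   0.0689  -0.0153   0.0029   0.0007  -0.0005 -36.7427
  31.8509   0.0199   0.0089   0.    ] [0.095  0.0704 0.106  0.005  0.0051 0.0046]
```

Call:
drive_tool:
  targets:
    - {"dx":0.5,"dy":0,"dz":0,"ax":0,"ay":0,"az":0.01}
    - {"dx":0.5,"dy":0.4,"dz":0,"ax":0,"ay":0,"az":0.01}
    - {"dx":0.5,"dy":0.7,"dz":0,"ax":0,"ay":0,"az":0.01}
    - {"dx":0.5,"dy":1,"dz":0,"ax":0,"ay":0,"az":0.01}
    - {"dx":0.5,"dy":1.2,"dz":0,"ax":0,"ay":0,"az":0.01}
    - {"dx":0.5,"dy":1.4,"dz":0,"ax":0,"ay":0,"az":0.01}
    - {"dx":0.5,"dy":1.5,"dz":0,"ax":0,"ay":0,"az":0.01}
    - {"dx":0.5,"dy":1.5,"dz":0,"ax":0,"ay":0,"az":0.01}

```text
clock: 20.85
position: [0.5124, 0.1964, 0.0871]
orientation: [-1.344, -0.969, 0.984]
contact_force: [-1.6, 0.6, 1.1]
grip_width: 0.0303
```

```bash
python3 -c "
from av import *
av(8);print(observe()['joint_positions'])"
```

```text
21.25 [0.5124 0.1964 0.087 ] [-0.0088 -1.      0.0028]
[  0.0883  -1.7486   0.3505   0.0912  -0.0012  -0.0468  -0.1446 -35.8904
  30.9189  -0.0754  -0.115    0.0035] [0.1813 0.1148 0.1642 0.0114 0.0069 0.0118]
[ 0.2473  0.1348 -0.0952  1.3478 -0.006   0.5597]
```

Call:
drive_tool:
  targets:
    - {"dx":0,"dy":-0.6,"dz":0,"ax":0,"ay":0,"az":0}
    - {"dx":0,"dy":-1.2,"dz":0,"ax":0,"ay":0,"az":0}
    - {"dx":-0.3,"dy":-1.2,"dz":0,"ax":0,"ay":0,"az":-0.007}
    - {"dx":-0.3,"dy":-1.2,"dz":0,"ax":0,"ay":0,"az":-0.007}
    - {"dx":-0.3,"dy":-1.2,"dz":0,"ax":0,"ay":0,"az":-0.007}
    - {"dx":-0.3,"dy":-1.2,"dz":0,"ax":0,"ay":0,"az":-0.007}
    - {"dx":-0.3,"dy":-1.2,"dz":0,"ax":0,"ay":0,"az":-0.007}
    - {"dx":-0.3,"dy":-1.2,"dz":0,"ax":0,"ay":0,"az":-0.007}

```text
clock: 22.05
position: [0.5123, 0.1961, 0.0882]
orientation: [-1.34, -0.973, 0.979]
contact_force: [-0.5, 0.4, -1.2]
grip_width: 0.0305
```

```bash
python3 -c "
from av import *
av(4);print(observe()['joint_positions'])"
```

```text
22.25 [0.5124 0.1962 0.0882] [-0.0018 -1.      0.0028]
[  0.0775   0.2896   0.0352  -0.0113   0.0148   0.0158  -0.0033 -36.8208
  31.838    0.0301  -0.0002   0.    ] [0.2134 0.2776 0.07   0.0117 0.0161 0.0065]
[ 0.2434  0.1292 -0.099   1.346  -0.      0.5558]
```

Call:
drive_tool:
  targets:
    - {"dx":0,"dy":0.3,"dz":0,"ax":0,"ay":0,"az":0}
    - {"dx":0,"dy":0.6,"dz":0,"ax":0,"ay":0,"az":0}
    - {"dx":0,"dy":0.9,"dz":0,"ax":0,"ay":0,"az":0}
    - {"dx":0,"dy":1.1,"dz":0,"ax":0,"ay":0,"az":0}
    - {"dx":0,"dy":1.3,"dz":0,"ax":0,"ay":0,"az":0}
    - {"dx":0,"dy":1.5,"dz":0,"ax":0,"ay":0,"az":0}
    - {"dx":0,"dy":1.6,"dz":0,"ax":0,"ay":0,"az":0}
    - {"dx":0,"dy":1.6,"dz":0,"ax":0,"ay":0,"az":0}

```text
clock: 23.05
position: [0.5125, 0.1962, 0.087]
orientation: [-1.34, -0.974, 0.978]
contact_force: [-0.3, 0.1, 2.5]
grip_width: 0.0296
```

```bash
python3 -c "
from av import *
av(12);print(observe()['joint_positions'])"
```

```text
23.65 [0.5126 0.1962 0.0869] [-0.0015 -1.      0.0024]
[ -0.3961  -2.7473   0.6908   0.1341   0.0024   0.1126  -0.0145 -35.1189
  30.5487  -0.2945   0.013    0.0006] [0.1248 0.1788 0.1432 0.0066 0.0051 0.0057]
[ 0.2434  0.1297 -0.101   1.3429 -0.0001  0.5558]
```

Call:
drive_tool:
  targets:
    - {"dx":0,"dy":-0.6,"dz":0,"ax":0,"ay":0,"az":0}
    - {"dx":0.1,"dy":-1,"dz":0,"ax":0,"ay":0,"az":0.003}
    - {"dx":0.1,"dy":-1,"dz":0,"ax":0,"ay":0,"az":0.003}
    - {"dx":0.1,"dy":-0.5,"dz":0,"ax":0,"ay":0,"az":0.003}
    - {"dx":0.1,"dy":0,"dz":0,"ax":0,"ay":0,"az":0.003}
    - {"dx":0.1,"dy":0.3,"dz":0,"ax":0,"ay":0,"az":0.003}
    - {"dx":0.1,"dy":0.5,"dz":0,"ax":0,"ay":0,"az":0.003}
    - {"dx":0.1,"dy":0.5,"dz":0,"ax":0,"ay":0,"az":0.003}

```text
clock: 24.45
position: [0.5127, 0.1962, 0.0868]
orientation: [-1.342, -0.972, 0.98]
contact_force: [-1.0, -1.2, 3.3]
grip_width: 0.0305
```

```bash
python3 -c "
from av import *
av(12);print(observe()['joint_positions'])"
```

```text
25.05 [0.5128 0.1963 0.0867] [-0.0044 -1.      0.0018]
[ -0.9875  -4.4215   0.7731   0.1813   0.015    0.2554   0.2143 -34.2192
  29.8582  -0.5205   0.1717  -0.004 ] [0.2115 0.2745 0.1466 0.0107 0.0095 0.0086]
[ 0.245   0.1319 -0.099   1.3438 -0.0028  0.5574]
```

Call:
drive_tool:
  targets:
    - {"dx":0,"dy":0.4,"dz":0,"ax":0,"ay":0,"az":0}
    - {"dx":0,"dy":0.4,"dz":0,"ax":0,"ay":0,"az":0}
    - {"dx":0,"dy":0.4,"dz":0,"ax":0,"ay":0,"az":0}
    - {"dx":0,"dy":0.4,"dz":0,"ax":0,"ay":0,"az":0}
    - {"dx":0,"dy":0.4,"dz":0,"ax":0,"ay":0,"az":0}
    - {"dx":0,"dy":0.4,"dz":0,"ax":0,"ay":0,"az":0}
    - {"dx":0,"dy":0.4,"dz":0,"ax":0,"ay":0,"az":0}
    - {"dx":0,"dy":0.4,"dz":0,"ax":0,"ay":0,"az":0}

```text
clock: 25.85
position: [0.5131, 0.1961, 0.0867]
orientation: [-1.343, -0.973, 0.98]
contact_force: [-1.3, -1.8, 4.8]
grip_width: 0.0302
```

```bash
python3 -c "
from av import *
av(20)
av(20)
meas('14');crop('s14',240,295,285,335,16,'s14z')
print(observe()['joint_positions'])"
```

```text
26.85 [0.513  0.1961 0.0867] [-0.0044 -1.      0.0012]
[ -1.2391  -5.07     0.6582   0.174    0.0097   0.3142   0.2864 -34.0909
  29.7455  -0.5286   0.2213  -0.0046] [0.0975 0.0862 0.0921 0.0062 0.0062 0.0061]
27.85 [0.513  0.1962 0.0867] [-0.0044 -1.      0.0012]
[ -1.1724  -5.257    0.6422   0.1757   0.0094   0.2983   0.2864 -34.0909
  29.7455  -0.5286   0.2213  -0.0046] [0.1606 0.127  0.1307 0.0071 0.0054 0.0076]
27.95 [0.513  0.1962 0.0867] yaw 72.09330477065068 [-2.0289 -1.2899  4.5505] 0.030421865603634374
[[ 0.3075 -0.0025 -0.9516]
 [ 0.9515 -0.0038  0.3075]
 [-0.0044 -1.      0.0012]]
s gold [263 306   7   7  33] [265.697  309.2727] [0.5091 0.1829 0.0363]
s gold [254 319   8   7  35] [257.6    321.9714] [0.517  0.207  0.0363]
[ 0.2449  0.1318 -0.0992  1.3432 -0.0031  0.5575]
```

View pics/w14c.png

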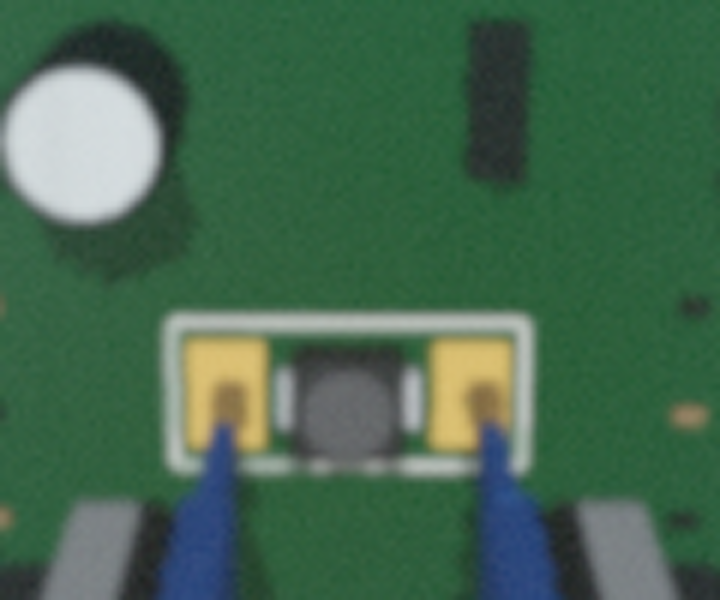

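View pics/s14z.png

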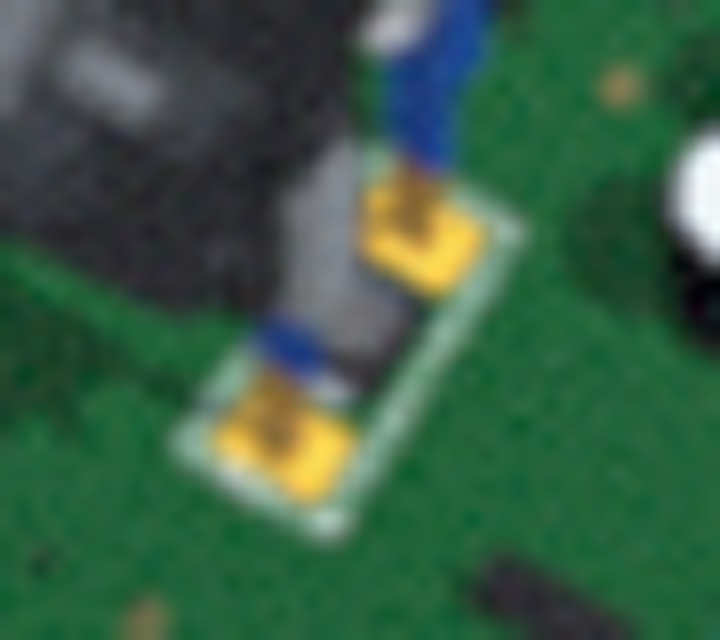

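```bash
python3 -c "
from bench import *
print(sign_off());o=observe();print(o['clock'],o['position'],o['contact_force'],o['grip_width'])"
```

```text
the job is handed in; nothing more can be done
None
the job is handed in; nothing more can be done
```

I lifted the meter tweezers out of the stand and squeezed them, clear of everything, to a tip gap of about 26.5 mm. I then lowered them onto the two gold lands, and handed in at about 28 s with the tips still resting there. The hand-in gave no verdict.

**Placing:** I lowered the tips more than once, first to centre them on the lands, then to level the load between them with a small roll. The last descent also left them about 1 mm off along the jaw direction. I left that alone because it was within tolerance.

**Last checks:**
- **Hold:** over the last 2 s the pose and joint torques did not change, with about 5 N total downward push.
- **Gap:** about 26.5 mm, from the wrist camera.
- **Position:** the tips are roughly 1–2 mm sideways from the land middles. That puts each tip centre about 2–3 mm from the land's middle point, against the 5 mm limit.
- **Choke:** the last pictures show no contact with it.

**Less certain:**
- **Load split:** I could only infer how the push divides between the tips. A tilt test and the joint torques bracketed it, and both point to both tips being loaded, though the torque and force-sensor estimates disagreed on which side carries more.
- **Camera disagreement:** before the final re-placing, the side and wrist cameras disagreed on tip position by about 1–1.5 mm. I did not recompute it from the side view at the final pose.
- **Bystanders:** I did not measure them again at the end. Nothing in the pictures or the motion suggested they were touched.

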